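Unlock the sprig press and rack the mould

TASK

Release the press: pull its red spring collar up and turn it anticlockwise to the end of its slot, so that it stays parked up by itself when you let go. Then swing the hold-down bar well open towards the front by its black knob, and set the white plaster mould from the press, flower side up, on a free part of the slatted drying rack, wholly on the slats. Leave the other mould and everything else on the bench where it is.

Things in the scene. Friction and masses are not known exactly. Their poses are not given: they have to be found in the camera images.
- press: sprig press, fixed to the bench: blue plate 110 (x) x 270 (y) x 12 mm; origin under its middle, z up. The mould lies in a bed on the plate's middle (floor 12 mm above the bench; lips 6 mm high, 4 mm thick, round a 56 x 68 mm opening). The hold-down bar lies over it from a pivot post at y = -100 mm to a locking post at y = +100 mm, and opens towards -x (the robot's side) only
- lock_post (a point): top of the locking post, on its axis, 106 mm above the bench. The post is 20 mm thick; a brass cross pin along the press's x goes through it and the collar's slots at 101 mm, 46 mm from tip to tip. Until the collar is up the bar cannot swing and the mould cannot be lifted out
- collar_grip (a point): middle of the collar's red grip ring, on the locking post's axis; moves with the collar. Home: ring 50 mm in diameter from 57 to 82 mm above the bench (this point at 72), above it a slotted crown 35 mm in diameter up to 106 mm, below it a 33 mm barrel that sits in the bar's keyhole end (56 mm round, top at 52 mm: keep fingertips above 54 mm)
- collar_lift (a joint): height of the collar above its home place, m: 0 home to 0.0165 fully pulled. A spring presses it down (about 8 N at home, 14 N fully pulled). It must be above 0.013 to turn; parked, it rests at about 0.011
- collar (a joint): turn of the collar about the vertical post, rad: 0 home, growing anticlockwise seen from above, stop at 1.05 (60 degrees). Held up by about 0.015 and turned to that stop it drops 2 mm into a notch on the cross pin when lowered and stays up by itself
- bar_knob (a point): middle of the bar's upright black knob, 22 mm in diameter, from 62 to 92 mm above the bench (middle 77 mm), 130 mm from the hinge; turns with the bar
- bar_hinge (a point): the bar's hinge axis (vertical), 47 mm above the bench. The bar is steel, 24 mm wide, 42 to 52 mm above the bench, and reaches 228 mm from the hinge
- bar (a joint): swing of the bar, rad: 0 shut over the mould, growing anticlockwise seen from above towards the robot's side, stop at 1.5. It stays where it is left (friction torque about 0.12 N m). Well open is over 1.0
- mould: white plaster sprig mould with a flower on its top, a block 50 (x) x 62 (y) x 26 mm, about 0.12 kg; origin at the centre of its underside, z up. It starts in the press's bed
- rack: wooden slatted drying rack, fixed to the bench, 240 (x) x 90 (y) mm, top of the slats 28 mm above the bench; origin under its middle at bench height, z up
- other_mould: a second, smaller white plaster mould, 40 (x) x 50 (y) x 26 mm, already drying somewhere along the rack's middle line; origin at the centre of its underside
- cones: three small upright cones in a clay bar, 31 (x) x 76 (y) x 62 mm high; origin under its middle; a bystander
- timer: wind-up timer, 41 x 64 x 65 mm high; origin under its middle; a bystander
- wedge: wooden wedge lying on the bench, 32 x 85 x 26 mm high; origin under its middle; a bystander, low enough for the bar to pass over
Not all that is in view belongs to the job. Leave any purple look-alike of the mould alone.

How it is judged:
On the way, in this order (a step that is already met when the one before it is completed fails the run):
1. the collar is parked up, turned to the end of its slot, and let go (value of joint collar_lift above 0.008 m and value of joint collar above 0.85 rad and contact force between the fingers and collar_lift below 0.2 N), for 0.3 s.
2. the bar is swung open by more than 1.0 rad (value of joint collar_lift above 0.008 m and value of joint collar above 0.85 rad and value of joint bar above 1 rad), for 0.2 s.
At the end, for the whole second after the job is handed in: The collar is parked (raised over 8 mm, turned over 0.85 rad), the bar is open over 1.0 rad, and the mould lies at rest, flower up (tilt under 0.1 rad), on the slats (within 4 mm), its middle within 100 mm lengthways and 25 mm crossways of the rack's middle (all of step 2 and x of mould in the frame of rack between -0.1 and 0.1 m and y of mould in the frame of rack between -0.025 and 0.025 m and z of mould in the frame of rack between 0.024 and 0.032 m and angle between mould's own z axis and vertical below 0.1 rad and linear speed of mould below 0.02 m/s and angular speed of mould below 0.1 rad/s); the robot touches nothing.
It fails at once if the other mould on the rack is shifted by more than 15 mm (distance of other_mould from where it was at the start of the episode above 0.015 m).
It fails at once if the cones, the timer or the wedge is shifted by more than 25 mm (distance of any of cones, timer, wedge from where it was at the start of the episode above 0.025 m).
It also fails if it takes over 64 s, if anything falls off the work surface, if the arm or the gripper's body presses on something with over 40 N, if the wrist force passes 120 N, or if a joint passes its speed limit or range.

ROBOT

A 6-joint arm with a two-finger parallel gripper is mounted at the origin on a cart in front of the work surface, level with it; the furniture and walls round the work are solid. World frame = base frame: x ahead of the robot, y to its left, z up, the work surface at z = 0. Lengths are in m, angles in rad, forces in N, time in s.
With the tool pointing down it reaches from about 0.375 to 0.9 m from the base axis. Payload 3.1 kg.
Tool frame: the origin (TCP) lies at the very end of the fingers, on their centre line; the grasp point (between the pads) lies robot.grasp_offset behind it (robot.grasp_offset is the distance from the TCP to the grasp point, in m); z points along the fingers, y is the direction in which the jaws open and shut (so a half turn about z gives the same grasp; the last joint's range is limited). The gripper opens to 87 mm and grips with 3 to 60 N. Pads are 19 mm wide; open, the fingers measure 117 mm over their backs; the gripper's body (75 mm by 190 mm) begins 51 mm behind the grasp point.
Start: joints at [1.141, 0.527, 1.433, -0, 1.181, -0.178], TCP at [0.156, 0.605, 0.197] pointing down, gripper open.
Joint ranges: [-3.08, 3.08], [-0.75, 2.2], [0.22, 2.44], [-1.43, 4.57], [0, 2.65], [-2.85, 2.85]. Speed limits (rad/s): [2.79, 2.79, 3.14, 3.14, 3.14, 3.14].

INTERFACE

Orientations are given as a unit quaternion [x, y, z, w].
In Python, from rig import robot gives the robot as it stands.
- The arm moves only by the tool drive_tool, never from a script. Its argument "targets" is one flat list of numbers, 6 for each row, row after row: the shift along the tool's x, y, z in cm, then the turn, a rotation vector about the tool's x, y, z in degrees. A call has 1 to 12 rows; each row is the pose to reach, as a shift and turn from the pose commanded when the call began, along the tool's axes at that moment; what a row does not reach only later rows make up. A row lasts 1/12 s, in which the tool goes at most 41.7 mm and 7.16 degrees, less where a joint would pass 70% of its speed; a pose out of reach is approached as far as the arm can. A call with a gripper value outside its range is refused whole. "grip" is the gripper command: -1 is fully open, 1 is shut, values between are in proportion, set as the call begins (left out, the last holds). The fingers move at their own pace and stop on an object; "squeeze" is the grip in N (left out, the last holds). Time passes only in rows, so rows that repeat a pose let the fingers close. It gives the time, the measured TCP pose, the force and the opening at its end, in the units of the state.
- robot.get_obs(): the state, without advancing time (a new reading comes with each control period).
- robot.camera(name): name is "side" or "top" or "wrist"; returns (picture, depth): 480x640x3 uint8, red, green, blue; 480x640 float32, m along the optical axis (not along the pixel's ray), 0 where there is no reading.
- robot.calibration(name): a dict with "mtx" (3x3 intrinsics, pixels), "distortion" ([k1, k2, p1, p2, k3] as OpenCV has them; the pictures are not rectified), "R" (3x3) and "t" (3): a world point X has camera coordinates R X + t; the wrist camera has in their place "hand_eye" (4x4, takes a point from camera to tool coordinates, whose origin is the TCP and whose axes are the flange's). Camera axes: x right, y down, z forward; pixel columns grow to the right and rows downward; lengths in m; the calibration is good to about 2 mm. A picture is of the moment at which its call begins: read the wrist's pose just before it. calibration takes no time and is no camera call.
- robot.hand_in(): hands the job in, once; it reports no verdict.
The state is a dict: "time": time; "q": joint angles; "joint_velocities": joint speeds; "joint_torque": joint torques, N m; "position": TCP position; "tool_rot": TCP orientation; "ft_force": force on the tool from outside, world axes, zero at the start; "moment": the same for the moment, N m; "grip_width": finger opening in m.
Only numpy, scipy, OpenCV 4.12 (cv2) and the standard library are available. Lean on these libraries where they do the work, as an engineer would, in place of code of your own. Each camera call takes 0.05 s, during which the arm holds its last target.

## Working session

There is one attempt and no reset: what is moved stays moved. The work goes in short steps, Python scripts to look and compute and a tool call to move; the robot and the scene stay as the last step left them, time stands still between calls to the robot, and variables do not carry over. Pictures are saved under pics/ and viewed, and the job is handed in when it is done.

Besides the shell and the picture viewer there is one more tool, called after "Emit:" by a JSON object that holds its "name" and its "arguments", one argument or row to a line. drive_tool: Moves the arm, as the interface text tells. Its arguments: {"type":"object","properties":{"targets":{"type":"array","items":{"type":"number"}},"grip":{"type":"number"},"squeeze":{"type":"number"}},"required":["targets"]}

```bash
ls; mkdir -p pics; python3 - <<'E'
from rig import robot
import cv2,numpy as np
o=robot.get_obs();print(o); print(robot.grasp_offset)
for n in ["side","top","wrist"]:
    p,d=robot.camera(n);cv2.imwrite(f"pics/{n}0.png",p[:,:,::-1]);np.save(f"pics/{n}0d.npy",d)
    print(n,robot.calibration(n))
E
```

```text
pics
{'time': 0.0, 'q': array([ 1.14054545e+00,  5.28489727e-01,  1.43390916e+00, -2.36844128e-05,
        1.18140401e+00, -1.78516085e-01]), 'joint_velocities': array([ 8.85072608e-04,  1.16352591e-03,  9.72332625e-05, -6.47121322e-04,
        2.12066650e-04, -8.21839745e-05]), 'joint_torque': array([ 6.95290873e-04, -4.40049934e+01, -1.76592529e+01,  6.35238597e-02,
        5.79827616e-02, -1.54739878e-04]), 'position': array([0.15532749, 0.6045662 , 0.19555505]), 'tool_rot': array([ 1.25530766e-01,  9.92089112e-01, -1.05760389e-03, -3.20763387e-04]), 'ft_force': array([-0.51930387, -0.10562537, -0.14135309]), 'moment': array([0.00517947, 0.07425658, 0.04649348]), 'grip_width': 0.0872914600306473}
0.0187
side {'mtx': array([[507.64391982,   0.        , 310.2142989 ],
       [  0.        , 507.64391982, 240.89485765],
       [  0.        ,   0.        ,   1.        ]]), 'distortion': array([-0.12005886,  0.        ,  0.        ,  0.        ,  0.        ]), 'R': array([[ 0.93321247, -0.35925113, -0.0072882 ],
       [-0.14281616, -0.35222314, -0.92495535],
       [ 0.32972418,  0.864
[... 440 characters left out ...]
 0.14227433, -0.01455767, -0.98972021]]), 't': array([-0.22110229,  0.54034885,  1.20880916])}
wrist {'mtx': array([[405.47350566,   0.        , 318.09254697],
       [  0.        , 405.47350566, 242.52855224],
       [  0.        ,   0.        ,   1.        ]]), 'distortion': array([0.02876583, 0.        , 0.        , 0.        , 0.        ]), 'hand_eye': array([[ 2.84300168e-04, -9.68665896e-01, -2.48367271e-01,
         6.86393236e-02],
       [ 9.99999291e-01,  5.62551481e-04, -1.04935110e-03,
        -1.68703554e-04],
       [ 1.15619000e-03, -2.48366797e-01,  9.68665369e-01,
        -1.87430587e-01],
       [ 0.00000000e+00,  0.00000000e+00,  0.00000000e+00,
         1.00000000e+00]])}
```

View pics/side0.png

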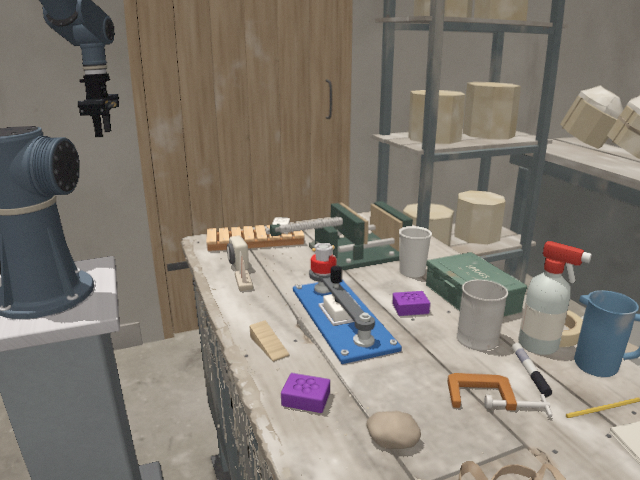

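View pics/top0.png

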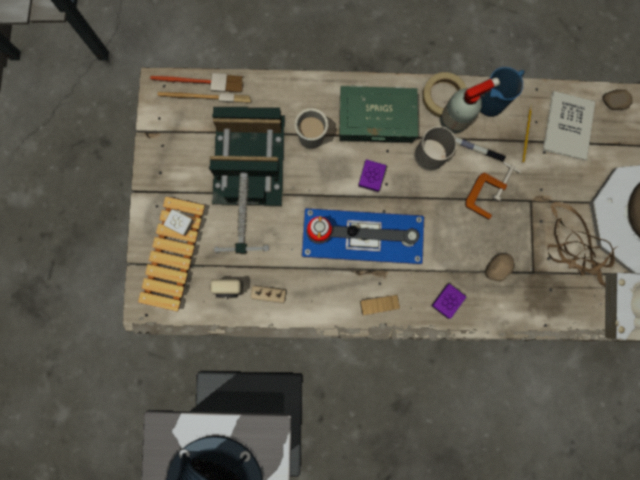

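View pics/wrist0.png

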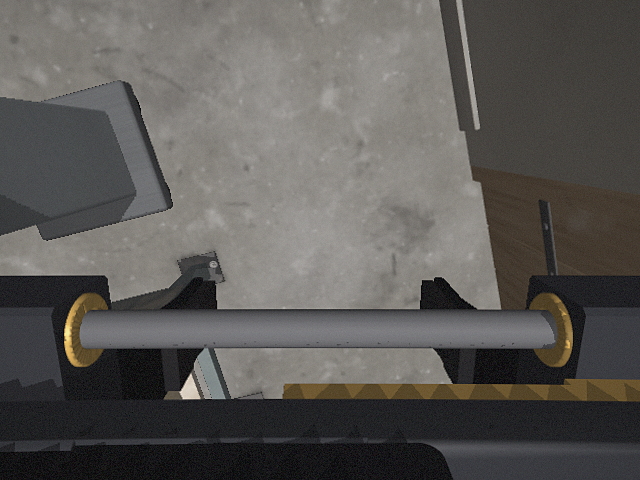

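The top view has +x up and +y to the left.
- **Press:** the red collar is at (320,229), the knob at (353,231) and the hinge post at (411,237).
- **White candidates for the mould:** the block in the press bed at (362,235) is the target. The small block on the rack at (179,221) is the other mould. The purple look-alikes at (372,175) and (450,300) stay untouched.
- **Bystanders:** timer (226,287), cones (269,294) and wedge (380,304).
- **Obstacle:** a vise stands next to the rack, with its screw at (241,225).

Next I'll measure these and take a close crop.

```bash
cat > h.py <<'E'
from rig import robot
import cv2,numpy as np
from scipy.spatial.transform import Rotation as Ro
def rays(n,uv,pose=None):
    c=robot.calibration(n);uv=np.array(uv,float).reshape(-1,1,2)
    p=cv2.undistortPoints(uv,c["mtx"],c["distortion"]).reshape(-1,2)
    d=np.c_[p,np.ones(len(p))]
    if n!="wrist":
        R=np.array(c["R"]);return -R.T@c["t"],d@R
    pos,q=pose;H=np.array(c["hand_eye"]);Rt=Ro.from_quat(q).as_matrix()
    return pos+Rt@H[:3,3], d@(Rt@H[:3,:3]).T
def onz(n,uv,z,pose=None):
    o,d=rays(n,uv,pose);return o+d*((z-o[2])/d[:,2])[:,None]
def deep(n,uv,D,pose=None):
    o,d=rays(n,uv,pose);u=np.array(uv,int).reshape(-1,2);return o+d*D[u[:,1],u[:,0]][:,None]
def tri(o1,d1,o2,d2):
    d1=d1/np.linalg.norm(d1);d2=d2/np.linalg.norm(d2)
    A=np.c_[d1,-d2];s=np.linalg.lstsq(A,o2-o1,rcond=None)[0]
    a=o1+s[0]*d1;b=o2+s[1]*d2;return (a+b)/2,np.linalg.norm(a-b)
def blobs(m,amin):
    k,l,s,c=cv2.connectedComponentsWithStats(m.astype(np.uint8));return [(s[i,4],np.round(c[i],1),s[i,:4]) for i in range(1,k) if s[i,4]>=amin],l
E
python3 - <<'E'
from h import *
D=np.load('pics/top0d.npy');p=cv2.imread('pics/top0.png')
pts=dict(collar=(320,229),knob=(353,231),hinge=(411,237),mould=(350,243),rackslat=(173,253),om=(179,221),cones=(269,294),timer=(226,287),wedge=(380,304),viserod=(241,225),visejaw=(247,162),plateTL=(306,210),plateTR=(423,215),plateBL=(303,255),plateBR=(422,263),rTL=(168,198),rTR=(208,203),rBL=(140,303),rBR=(180,309),visehandle=(241,248),hl=(217,248),hr=(267,247),vbody=(247,190))
for k,v in pts.items(): print(k,np.round(deep("top",[v],D)[0],3))
hsv=cv2.cvtColor(p,cv2.COLOR_BGR2HSV)
for n,lo,hi in [("white",(0,0,150),(180,50,255)),("red",(0,150,90),(6,255,255)),("blue",(105,150,60),(120,255,255))]:
    b,l=blobs(cv2.inRange(hsv,lo,hi)>0,60);print(n,b)
a=cv2.resize(p[180:330,120:320],None,fx=4,fy=4,interpolation=cv2.INTER_CUBIC);cv2.imwrite('pics/crA.png',a)
a=cv2.resize(p[190:280,290:440],None,fx=5,fy=5,interpolation=cv2.INTER_CUBIC);cv2.imwrite('pics/crB.png',a)
s=cv2.imread('pics/side0.png');cv2.imwrite('pics/crC.png',cv2.resize(s[190:370,190:420],None,fx=3.4,fy=3.3,interpolation=cv2.INTER_CUBIC))
E
```

```text
collar [ 0.544 -0.215  0.109]
knob [ 0.544 -0.285  0.09 ]
hinge [ 0.538 -0.412  0.06 ]
mould [ 0.525 -0.283  0.037]
rackslat [0.499 0.11  0.001]
om [0.563 0.089 0.051]
cones [ 0.411 -0.109  0.032]
timer [ 0.423 -0.02   0.061]
wedge [ 0.395 -0.352  0.016]
viserod [ 0.55  -0.051  0.098]
visejaw [ 0.682 -0.06   0.109]
plateTL [ 0.601 -0.185  0.011]
plateTR [ 0.597 -0.45   0.003]
plateBL [ 0.499 -0.181  0.014]
plateBR [ 0.487 -0.446  0.01 ]
rTL [0.619 0.123 0.024]
rTR [ 0.614  0.037 -0.001]
rBL [0.386 0.178 0.001]
rBR [ 0.375  0.089 -0.002]
visehandle [ 0.502 -0.053  0.1  ]
hl [0.504 0.    0.074]
hr [ 0.503 -0.108  0.115]
vbody [ 0.627 -0.06   0.089]
white [(np.int32(148), array([309.,  75.]), array([294,  72,  29,   9], dtype=int32)), (np.int32(207), array([217.7,  81.7]), array([211,  74,  14,  16], dtype=int32)), (np.int32(62), array([305.2,  82.9]), array([297,  81,  18,   5], dtype=int32)), (np.int32(90), array([332.8,  88.7]), array([324,  84,  15,   9], dtype=int32)), (np.int32(1681), array([569.8, 129. ]), array([545,  92,  52,  66], dtype=int32)), (np.int32(74), array([225.7,  9
[... 2066 characters left out ...]
 302,  36,  20], dtype=int32)), (np.int32(126), array([536.9, 320.7]), array([528, 316,  17,  11], dtype=int32)), (np.int32(113), array([571. , 324.8]), array([559, 320,  27,   9], dtype=int32)), (np.int32(217), array([478.8, 332.7]), array([456, 326,  39,  12], dtype=int32)), (np.int32(1361), array([202.3, 426.1]), array([173, 414,  66,  33], dtype=int32)), (np.int32(355), array([282.7, 464.8]), array([268, 435,  22,  45], dtype=int32))]
red [(np.int32(231), array([479.6,  88. ]), array([466,  80,  28,  17], dtype=int32)), (np.int32(147), array([319.2, 234. ]), array([308, 223,  24,  18], dtype=int32))]
blue [(np.int32(3026), array([366.2, 237.5]), array([303, 209, 120,  54], dtype=int32))]
```

View pics/crA.png

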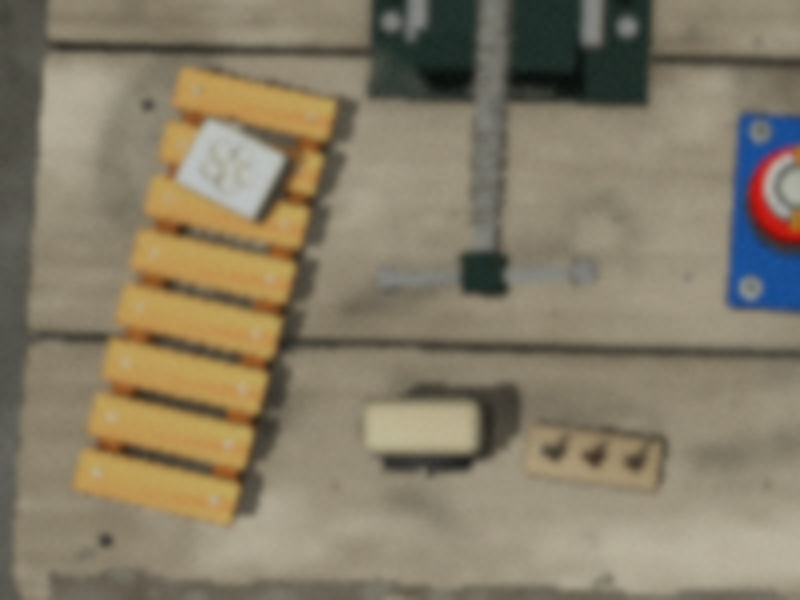

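View pics/crB.png

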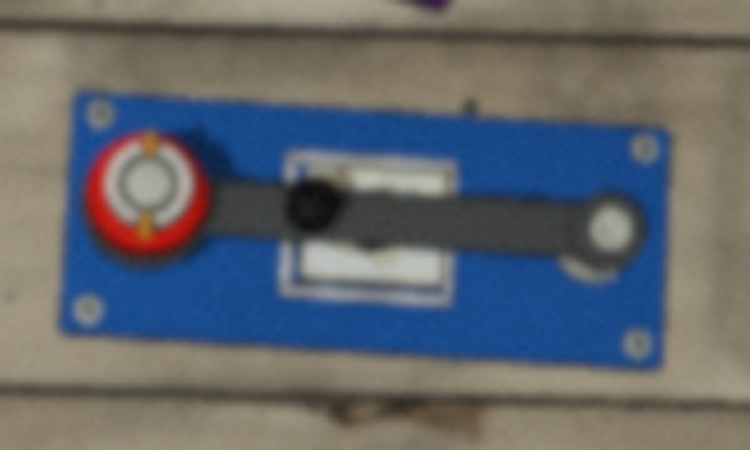

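View pics/crC.png

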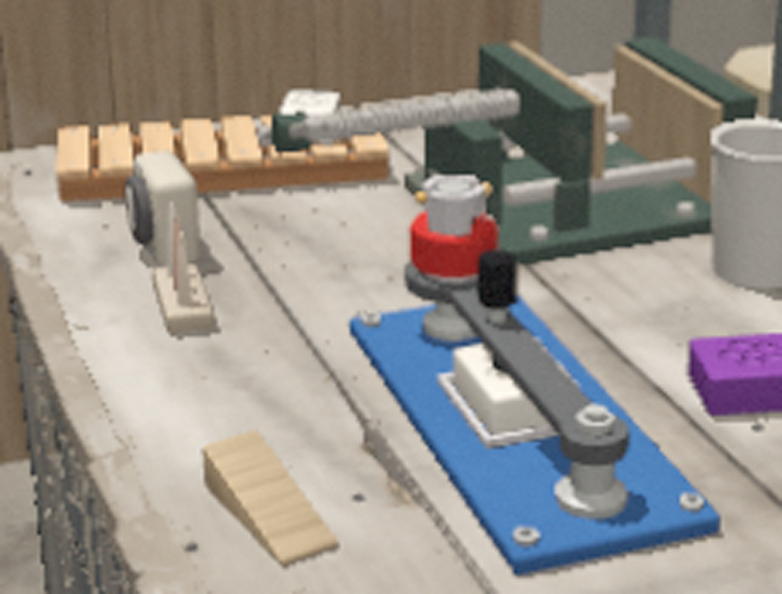

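```bash
cat >> h.py <<'E'
def down(yaw): # jaw direction yaw (deg) from world x, tool pointing down
    a=np.radians(yaw);y=np.array([np.cos(a),np.sin(a),0]);z=np.array([0,0,-1.]);return Ro.from_matrix(np.c_[np.cross(y,z),y,z])
def plan(goal,yaw):
    o=robot.get_obs();R=Ro.from_quat(o["tool_rot"])
    s=R.inv().apply(np.array(goal)-o["position"])*100
    print("t",round(o["time"],2),"pos",np.round(o["position"],4),"jawyaw",np.round(np.degrees(np.arctan2(*R.as_matrix()[[1,0],1])),1),"q",np.round(o["q"],2))
    print(" shift cm",np.round(s,2),"turn deg",np.round(np.degrees((R.inv()*down(yaw)).as_rotvec()),1))
def shot(n,name):
    o=robot.get_obs();p,d=robot.camera(n);p=p[:,:,::-1].copy();cv2.imwrite(f"pics/{name}.png",p);np.savez(f"pics/{name}.npz",d=d,pos=o["position"],q=o["tool_rot"]);return p
E
python3 - <<'E'
from h import *
# two-view: knob top centre, post top, hinge-post top, mould corner
for k,t,s in [("posttop",(290+148/5,190+184/5),(190+452/3.4,190+184/3.3)),("knobtop",(290+313/5,190+205/5),(190+497/3.4,190+256/3.3)),("hinge",(290+610/5,190+229/5),(190+597/3.4,190+415/3.3)),("om",(120+228/4,180+170/4),(190+312/3.4,190+100/3.3))]:
    o1,d1=rays("top",[t]);o2,d2=rays("side",[s]);print(k,tri(o1,d1[0],o2,d2[0]))
plan((.60,-.28,.25),58)
E
```

```text
posttop (array([ 0.54752335, -0.21396019,  0.10850345]), np.float64(0.0019716225434021728))
knobtop (array([ 0.5438213 , -0.28367766,  0.09273187]), np.float64(0.0004258753812784525))
hinge (array([ 0.54026051, -0.41356516,  0.06316913]), np.float64(0.000527020807347958))
om (array([0.55988955, 0.09184397, 0.05597408]), np.float64(0.0016360387578832996))
t 0.15 pos [0.1554 0.6047 0.1958] jawyaw 75.6 q [ 1.14  0.53  1.43 -0.    1.18 -0.18]
 shift cm [-65.1  -74.62  -5.32] turn deg [-0.1 -0.  17.6]
```

Emit:
{"name": "drive_tool", "arguments": {
  "targets": [-32,-37,-2.7,0,0,9,-32,-37,-2.7,0,0,9,-32,-37,-2.7,0,0,9,-32,-37,-2.7,0,0,9,-32,-37,-2.7,0,0,9,-32,-37,-2.7,0,0,9,-65,-74.6,-5.3,0,0,17.6,-65,-74.6,-5.3,0,0,17.6,-65,-74.6,-5.3,0,0,17.6,-65,-74.6,-5.3,0,0,17.6,-65,-74.6,-5.3,0,0,17.6,-65,-74.6,-5.3,0,0,17.6]
}}

```text
time: 1.15
position: [0.3793, 0.1569, 0.2238]
tool_rot: [0.276, 0.961, 0.0, 0.0]
ft_force: [0.5, 1.2, -0.2]
grip_width: 0.0872
```

```bash
python3 -c "
from h import *
plan((.60,-.28,.25),58)"
```

```text
t 1.15 pos [0.3793 0.1569 0.2238] jawyaw 58.0 q [ 0.12  0.2   1.9   0.    1.04 -0.89]
 shift cm [-41.88 -25.33  -2.63] turn deg [ 0.  0. -0.]
```

Emit:
{"name": "drive_tool", "arguments": {
  "targets": [-41.9,-25.3,-2.6,0,0,0,-41.9,-25.3,-2.6,0,0,0,-41.9,-25.3,-2.6,0,0,0,-41.9,-25.3,-2.6,0,0,0,-41.9,-25.3,-2.6,0,0,0,-41.9,-25.3,-2.6,0,0,0,-41.9,-25.3,-2.6,0,0,0,-41.9,-25.3,-2.6,0,0,0,-41.9,-25.3,-2.6,0,0,0,-41.9,-25.3,-2.6,0,0,0,-41.9,-25.3,-2.6,0,0,0,-41.9,-25.3,-2.6,0,0,0]
}}

```text
time: 2.15
position: [0.601, -0.2814, 0.2492]
tool_rot: [0.277, 0.961, -0.0, 0.0]
ft_force: [0.9, 0.7, -0.1]
grip_width: 0.0872
```

Emit:
{"name": "drive_tool", "arguments": {
  "targets": [0,0,0,0,0,0,0,0,0,0,0,0,0,0,0,0,0,0]
}}

```text
time: 2.4
position: [0.5992, -0.2771, 0.2486]
tool_rot: [0.276, 0.961, 0.001, -0.001]
ft_force: [-0.0, 0.8, -0.9]
grip_width: 0.087
```

```bash
python3 -c "
from h import *
plan((.60,-.28,.25),58);shot('wrist','w1')"
```

```text
t 2.4 pos [ 0.5992 -0.2771  0.2486] jawyaw 58.0 q [-0.6   0.53  1.27  0.    1.34 -1.61]
 shift cm [-0.22 -0.2  -0.14] turn deg [ 0.  -0.2 -0. ]
```

View pics/w1.png

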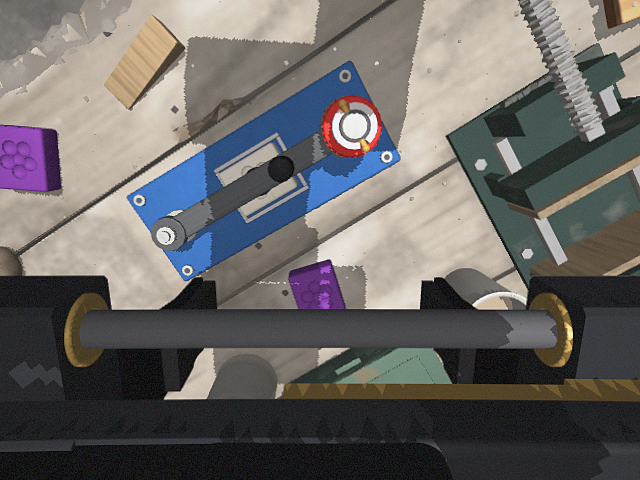

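The close view confirms the press: red collar at (352,126) with its brass pin from (344,104) to (365,147), knob at (281,169), hinge post at (168,235) and the white mould under the bar. Next I'll get precise positions from this view.

```bash
python3 - <<'E'
from h import *
z=np.load('pics/w1.npz');P=(z['pos'],z['q']);D=z['d'];p=cv2.imread('pics/w1.png')
hsv=cv2.cvtColor(p,cv2.COLOR_BGR2HSV)
red=cv2.inRange(hsv,(0,150,60),(6,255,255))|cv2.inRange(hsv,(175,150,60),(180,255,255))
red[:60]=0;red[200:]=0
c=max(cv2.findContours(red,cv2.RETR_EXTERNAL,cv2.CHAIN_APPROX_NONE)[0],key=cv2.contourArea)
e=cv2.fitEllipse(cv2.convexHull(c));print("ring",e,onz("wrist",[e[0]],.082,P))
# post top and pin tips, knob, hinge
for n,uv,h in [("posttop",(354,126),.106),("pin1",(344,104),.101),("pin2",(365,147),.101),("knob",(281,169),.092),("hinge",(167,236),.062)]:
    print(n,onz("wrist",[uv],h,P)[0],"depth",deep("wrist",[uv],D,P)[0])
print("two-view post",tri(*[x if i%2==0 else x[0] for r in (rays("top",[(319.6,226.8)]),rays("wrist",[(354,126)],P)) for i,x in enumerate(r)]))
print("two-view knob",tri(*[x if i%2==0 else x[0] for r in (rays("top",[(352.6,231)]),rays("wrist",[(281,169)],P)) for i,x in enumerate(r)]))
cv2.imwrite('pics/w1c.png',cv2.resize(p[80:260,140:400],None,fx=3,fy=3))
E
```

```text
ring ((351.3562316894531, 126.2418212890625), (59.504638671875, 62.28799819946289), 17.22905921936035) [[ 0.54687432 -0.21246302  0.082     ]]
posttop [ 0.54743465 -0.21258847  0.106     ] depth [ 0.54746621 -0.2124411   0.10431639]
pin1 [ 0.52920537 -0.21036893  0.101     ] depth [ 0.52927831 -0.21055752  0.10303131]
pin2 [ 0.56611826 -0.21292136  0.101     ] depth [ 0.5659064  -0.21316472  0.10385534]
knob [ 0.54495179 -0.28073374  0.092     ] depth [ 0.5449579  -0.28079838  0.09143293]
hinge [ 0.54056014 -0.40982118  0.062     ] depth [ 0.54056418 -0.40882501  0.06421482]
two-view post (array([ 0.54704779, -0.2138875 ,  0.11864789]), np.float64(0.00048540545756947526))
two-view knob (array([ 0.54541455, -0.28350277,  0.07842054]), np.float64(0.0025070322413373305))
```

View pics/w1c.png

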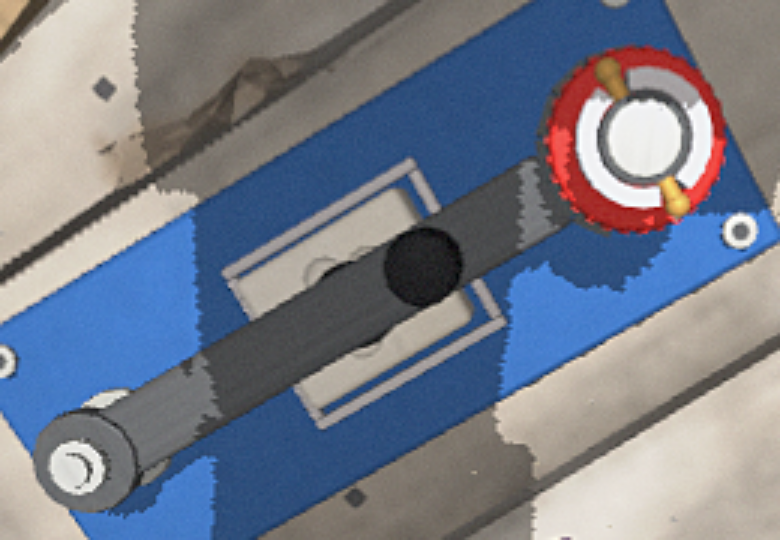

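```bash
python3 -c "
from h import *
plan((.547,-.213,.15),58);plan((.547,-.213,.059),58)"
```

```text
t 2.45 pos [ 0.5992 -0.2766  0.249 ] jawyaw 58.0 q [-0.6   0.53  1.28  0.    1.34 -1.61]
 shift cm [7.77 2.62 9.92] turn deg [ 0.  -0.1  0. ]
t 2.45 pos [ 0.5992 -0.2766  0.249 ] jawyaw 58.0 q [-0.6   0.53  1.28  0.    1.34 -1.61]
 shift cm [ 7.75  2.62 19.02] turn deg [ 0.  -0.1  0. ]
```

Emit:
{"name": "drive_tool", "arguments": {
  "targets": [7.8,2.6,9.9,0,0,0,7.8,2.6,9.9,0,0,0,7.8,2.6,9.9,0,0,0,7.8,2.6,9.9,0,0,0,7.8,2.6,9.9,0,0,0,7.8,2.6,9.9,0,0,0,7.8,2.6,9.9,0,0,0,7.8,2.6,9.9,0,0,0],
  "grip": -1
}}

```text
time: 3.12
position: [0.55, -0.2161, 0.1526]
tool_rot: [0.276, 0.961, -0.001, 0.003]
ft_force: [0.6, -0.2, 0.5]
grip_width: 0.087
```

```bash
python3 -c "
from h import *
plan((.547,-.213,.059),58);print(robot.get_obs()['ft_force'])
shot('side','s1');p=cv2.imread('pics/s1.png');cv2.imwrite('pics/s1c.png',cv2.resize(p[170:350,240:440],None,fx=4,fy=3.3))"
```

```text
t 3.12 pos [ 0.55   -0.2161  0.1526] jawyaw 58.0 q [-0.56  0.53  1.57 -0.    1.03 -1.58]
 shift cm [0.47 0.1  9.36] turn deg [-0.   0.3 -0. ]
[ 0.58321922 -0.19585091  0.47813765]
```

View pics/s1c.png

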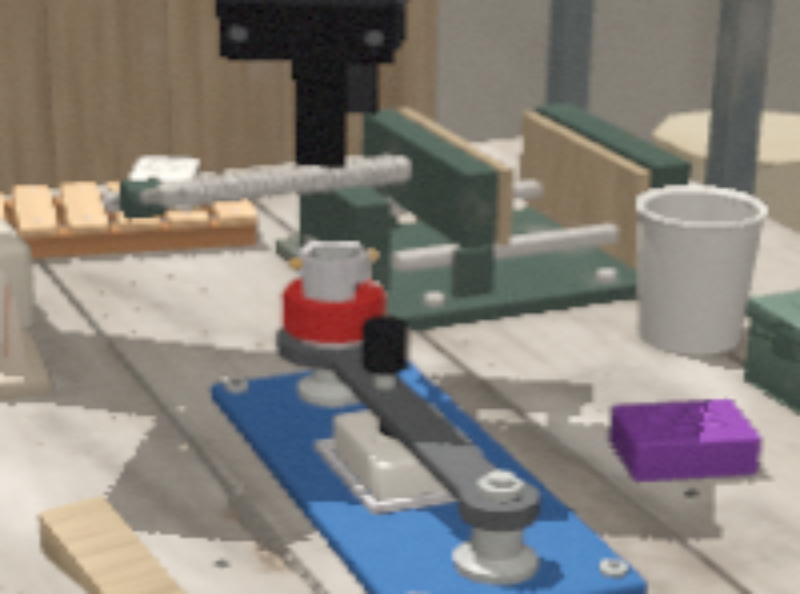

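Emit:
{"name": "drive_tool", "arguments": {
  "targets": [0.3,0,2,0,0,0,0.3,0,3,0,0,0,0.3,0,3,0,0,0,0.3,0,3,0,0,0]
}}

```text
time: 3.5
position: [0.5451, -0.2132, 0.1202]
tool_rot: [0.276, 0.961, 0.0, -0.001]
ft_force: [0.7, 0.2, 0.6]
grip_width: 0.0871
```

```bash
python3 -c "
from h import *
plan((.547,-.213,.059),58)"
```

```text
t 3.5 pos [ 0.5451 -0.2132  0.1202] jawyaw 58.0 q [-0.56  0.57  1.61 -0.    0.97 -1.58]
 shift cm [-0.16  0.11  6.12] turn deg [-0.  -0.1 -0. ]
```

Emit:
{"name": "drive_tool", "arguments": {
  "targets": [-0.1,0.1,2,0,0,0,-0.1,0.1,4,0,0,0,-0.1,0.1,5.5,0,0,0,-0.1,0.1,6,0,0,0,-0.1,0.1,6,0,0,0,-0.1,0.1,6,0,0,0,-0.1,0.1,6,0,0,0]
}}

```text
time: 4.08
position: [0.5476, -0.2133, 0.0618]
tool_rot: [0.276, 0.961, -0.0, 0.001]
ft_force: [-0.0, -0.3, 0.2]
grip_width: 0.087
```

```bash
python3 -c "
from h import *
plan((.547,-.213,.059),58)"
```

```text
t 4.08 pos [ 0.5476 -0.2133  0.0618] jawyaw 58.0 q [-0.56  0.66  1.64 -0.    0.84 -1.57]
 shift cm [ 0.06 -0.    0.28] turn deg [-0.   0.1 -0. ]
```

Emit:
{"name": "drive_tool", "arguments": {
  "targets": [0,0,0.25,0,0,0,0,0,0.25,0,0,0,0,0,0.25,0,0,0,0,0,0.25,0,0,0,0,0,0.25,0,0,0,0,0,0.25,0,0,0,0,0,0.25,0,0,0,0,0,0.25,0,0,0],
  "grip": 1,
  "squeeze": 50
}}

```text
time: 4.75
position: [0.5465, -0.2127, 0.058]
tool_rot: [0.276, 0.961, -0.0, -0.0]
ft_force: [0.4, -0.8, 0.1]
grip_width: 0.0415
```

Emit:
{"name": "drive_tool", "arguments": {
  "targets": [0,0,0,0,0,0,0,0,0,0,0,0,0,0,0,0,0,0]
}}

```text
time: 5.0
position: [0.5474, -0.2111, 0.0581]
tool_rot: [0.277, 0.961, 0.002, 0.001]
ft_force: [2.4, 4.1, -0.9]
grip_width: 0.0223
```

```bash
python3 -c "
from h import *
print(robot.get_obs())
shot('side','s2');p=cv2.imread('pics/s2.png');cv2.imwrite('pics/s2c.png',cv2.resize(p[170:350,240:440],None,fx=4,fy=3.3))
shot('wrist','w2')"
```

```text
{'time': 5.0, 'q': array([-0.56041804,  0.66416188,  1.64343755,  0.00474832,  0.83388158,
       -1.57332054]), 'joint_velocities': array([ 0.00629962, -0.00012983,  0.00125793, -0.00653468, -0.00464661,
        0.00034249]), 'joint_torque': array([-5.99430576e+00, -4.39775455e+01, -1.17416203e+01, -1.64164145e+00,
        2.03292025e-01, -4.14066017e-03]), 'position': array([ 0.54744054, -0.2111148 ,  0.05805377]), 'tool_rot': array([2.76876327e-01, 9.60903952e-01, 1.67356319e-03, 5.42013808e-04]), 'ft_force': array([ 2.40216696,  4.1000579 , -0.90774218]), 'moment': array([ 0.29229305, -0.26143703,  0.00579353]), 'grip_width': 0.02231594670562775}
```

View pics/s2c.png

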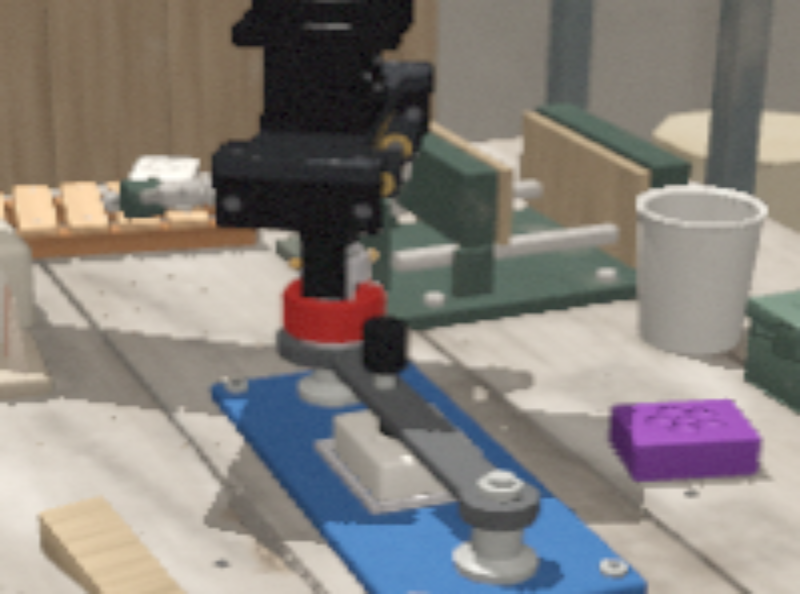

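View pics/w2.png

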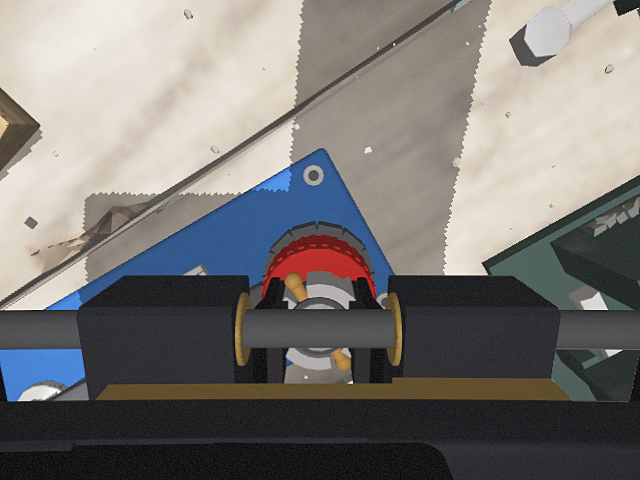

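```bash
python3 -c "
from h import *
o=robot.get_obs();print(o['time'],o['grip_width'],o['ft_force'],o['position'])
p=cv2.imread('pics/w2.png');cv2.imwrite('pics/w2c.png',cv2.resize(p[200:400,220:420],None,fx=4,fy=3))
z=np.load('pics/w2.npz')
for uv in [(300,305),(320,300),(290,290),(272,300),(372,300),(320,260),(285,320),(355,320),(360,370),(278,370)]: print(uv,deep('wrist',[uv],z['d'],(z['pos'],z['q']))[0].round(4))
"
```

```text
5.1 0.022468994434736482 [ 3.95817303  4.12982659 -0.97640372] [ 0.5474234  -0.21118251  0.05804568]
(300, 305) [ 0.5365 -0.2132  0.1042]
(320, 300) [ 0.5388 -0.2059  0.1041]
(290, 290) [ 0.5314 -0.2149  0.0977]
(272, 300) [ 0.528  -0.2196  0.1087]
(372, 300) [ 0.547  -0.1889  0.1091]
(320, 260) [ 0.5315 -0.2011  0.0816]
(285, 320) [ 0.5155 -0.2001  0.1697]
(355, 320) [ 0.5229 -0.188   0.1701]
(360, 370) [ 0.5554 -0.2017  0.1322]
(278, 370) [ 0.5413 -0.223   0.1331]
```

View pics/w2c.png

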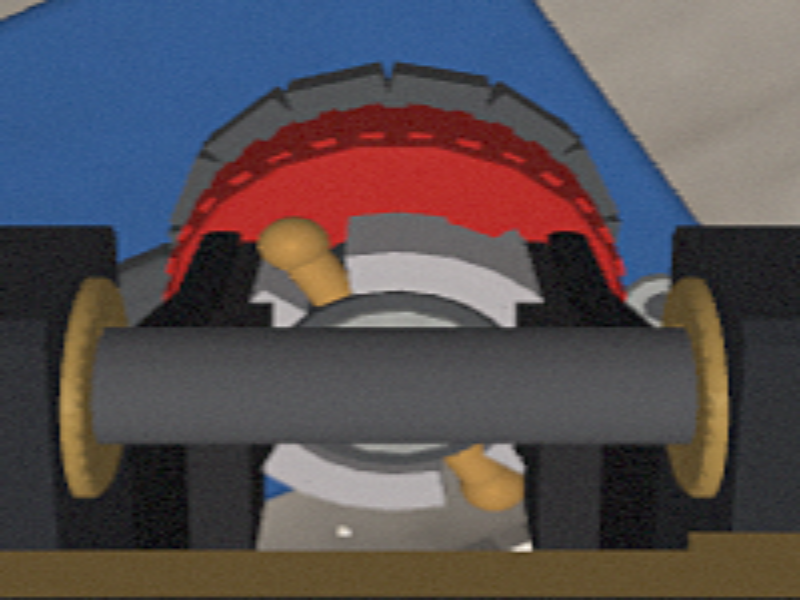

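The fingers closed to 22 mm, less than the 50 mm ring, and both views show them sunk into the ring. That isn't a normal grasp, so I'll reopen and close again with a lower squeeze, watching the width.

Emit:
{"name": "drive_tool", "arguments": {
  "targets": [0,0,0,0,0,0,0,0,0,0,0,0,0,0,0,0,0,0,0,0,0,0,0,0,0,0,0,0,0,0,0,0,0,0,0,0,0,0,0,0,0,0,0,0,0,0,0,0],
  "grip": -1,
  "squeeze": 20
}}

```text
time: 5.77
position: [0.5465, -0.2128, 0.058]
tool_rot: [0.276, 0.961, -0.0, -0.0]
ft_force: [-0.4, -0.7, -0.6]
grip_width: 0.0677
```

```bash
python3 -c "
from h import *
plan((.547,-.213,.059),58)
shot('side','s3');p=cv2.imread('pics/s3.png');cv2.imwrite('pics/s3c.png',cv2.resize(p[170:350,240:440],None,fx=4,fy=3.3))
shot('wrist','w3')"
```

```text
t 5.77 pos [ 0.5465 -0.2128  0.058 ] jawyaw 58.0 q [-0.56  0.66  1.64 -0.    0.83 -1.57]
 shift cm [-0.06  0.01 -0.1 ] turn deg [-0. -0. -0.]
```

View pics/s3c.png

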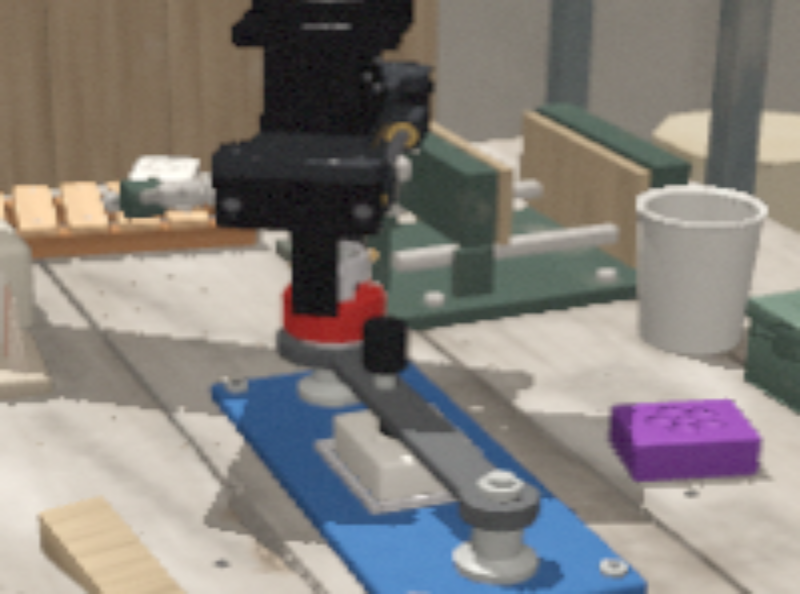

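View pics/w3.png

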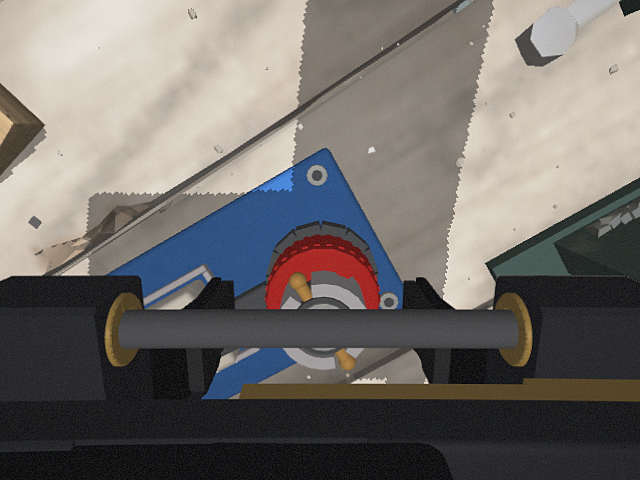

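```bash
python3 - <<'E'
from h import *
def proj(n,X):
    c=robot.calibration(n);r=cv2.Rodrigues(np.array(c["R"]))[0];return cv2.projectPoints(np.array(X,float).reshape(-1,1,3),r,np.array(c["t"]),c["mtx"],c["distortion"])[0].reshape(-1,2)
def crop(uv): return np.c_[(uv[:,0]-240)*4,(uv[:,1]-170)*3.3].round(0)
a=np.array([.547,-.213,0]);u=np.array([np.cos(np.radians(58)),np.sin(np.radians(58)),0]);v=np.array([-u[1],u[0],0])
pts=[a-u*.034+[0,0,.058],a-u*.034+v*.0095+[0,0,.058],a-u*.034-v*.0095+[0,0,.058],a-u*.05+[0,0,.058]]
c=np.array([.2,-1.05,0])-a;c/=np.linalg.norm(c)
pts+= [a+c*.025+[0,0,.057],a+c*.025+[0,0,.082],a-u*.034+[0,0,.07]]
print(crop(proj("side",pts)))
E
```

```text
[[320. 352.]
 [300. 350.]
 [339. 353.]
 [314. 364.]
 [332. 347.]
 [332. 308.]
 [320. 333.]]
```

```bash
python3 - <<'E'
from h import *
for f in ['w3','w2']:
    z=np.load(f'pics/{f}.npz');D=z['d'];P=(z['pos'],z['q']);R=Ro.from_quat(P[1])
    vv,uu=np.mgrid[270:405:1,180:460:1];uv=np.c_[uu.ravel(),vv.ravel()]
    X=R.inv().apply(deep('wrist',uv,D,P)-P[0])
    for s in (-1,1):
        m=(abs(X[:,0])<.012)&(s*X[:,1]>.005)&(s*X[:,1]<.06)&(X[:,2]<.01)&(X[:,2]>-.09)
        Y=X[m];
        print(f,s)
        for a in np.arange(-.09,.01,.01):
            q=Y[(Y[:,2]>a)&(Y[:,2]<a+.01)]
            if len(q): print("  z %.2f n %d x %.3f..%.3f |y| %.4f..%.4f"%(a,len(q),q[:,0].min(),q[:,0].max(),abs(q[:,1]).min(),abs(q[:,1]).max()))
p=cv2.imread('pics/s3.png');cv2.imwrite('pics/s3d.png',cv2.resize(p[210:290,290:360],None,fx=10,fy=7.5,interpolation=cv2.INTER_CUBIC))
d=np.load('pics/s3.npz')['d']
# side view: points on finger column
for v in range(225,285,4):
    print(v,[tuple(deep('side',[(u,v)],d)[0].round(3)) for u in (318,)])
E
```

```text
w3 -1
  z -0.09 n 86 x -0.007..0.006 |y| 0.0405..0.0415
  z -0.08 n 1146 x -0.011..0.008 |y| 0.0360..0.0418
  z -0.07 n 218 x -0.010..0.003 |y| 0.0360..0.0370
  z -0.06 n 243 x -0.009..0.012 |y| 0.0365..0.0474
  z -0.05 n 811 x -0.012..0.012 |y| 0.0051..0.0454
  z -0.04 n 359 x 0.000..0.012 |y| 0.0069..0.0457
  z -0.03 n 736 x -0.004..0.012 |y| 0.0054..0.0457
  z -0.02 n 54 x -0.005..0.012 |y| 0.0198..0.0242
  z -0.00 n 337 x -0.012..0.005 |y| 0.0243..0.0433
w3 1
  z -0.09 n 127 x -0.002..0.010 |y| 0.0396..0.0405
  z -0.08 n 931 x -0.008..0.009 |y| 0.0349..0.0406
  z -0.07 n 228 x -0.009..0.004 |y| 0.0350..0.0358
  z -0.06 n 217 x -0.009..0.012 |y| 0.0354..0.0458
  z -0.05 n 836 x -0.012..0.012 |y| 0.0050..0.0444
  z -0.04 n 365 x 0.000..0.012 |y| 0.0132..0.0444
  z -0.03 n 779 x -0.004..0.012 |y| 0.0100..0.0440
  z -0.02 n 45 x -0.005..0.011 |y| 0.0230..0.0269
  z -0.00 n 27 x 0.000..0.005 |y| 0.0274..0.0297
w2 -1
  z -0.09 n 201 x -0.002..0.012 |y| 0.0164..0.0190
  z -0.08 n 696 x -0.008..0.009 |y| 0.0115..0.0168
  z -0.07 n 80 x -0.008..0.003 |y| 0.0116..0.0121
  z -0.06 n 177 x -
[... 1013 characters left out ...]
at64(0.519), np.float64(-0.256), np.float64(0.139))]
245 [(np.float64(0.521), np.float64(-0.252), np.float64(0.129))]
249 [(np.float64(0.521), np.float64(-0.251), np.float64(0.12))]
253 [(np.float64(0.523), np.float64(-0.247), np.float64(0.111))]
257 [(np.float64(0.523), np.float64(-0.247), np.float64(0.102))]
261 [(np.float64(0.523), np.float64(-0.246), np.float64(0.094))]
265 [(np.float64(0.523), np.float64(-0.245), np.float64(0.085))]
269 [(np.float64(0.531), np.float64(-0.227), np.float64(0.067))]
273 [(np.float64(0.534), np.float64(-0.22), np.float64(0.055))]
277 [(np.float64(0.529), np.float64(-0.232), np.float64(0.052))]
281 [(np.float64(0.529), np.float64(-0.232), np.float64(0.044))]
```

View pics/s3d.png

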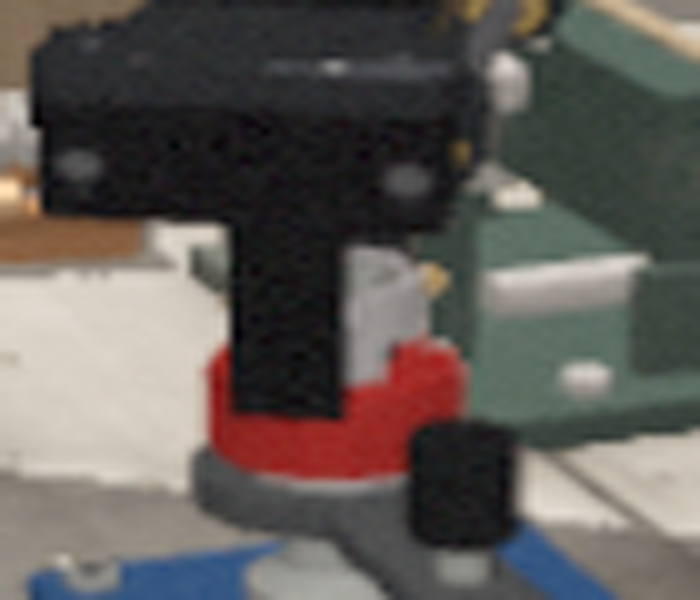

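```bash
python3 - <<'E'
from h import *
for f,cols in [('w3',range(196,250,3)),('w2',range(250,300,3))]:
  z=np.load(f'pics/{f}.npz');D=z['d'];P=(z['pos'],z['q']);R=Ro.from_quat(P[1])
  for row in (288,296,302,360):
    print(f,row)
    uv=[(c,row) for c in cols];X=R.inv().apply(deep('wrist',uv,D,P)-P[0])*1000
    for (c,_),x in zip(uv,X): print("  ",c,x.round(0).tolist(),end='')
    print()
E
python3 -c "
from h import *
p=cv2.imread('pics/w3.png');cv2.imwrite('pics/w3c.png',cv2.resize(p[250:410,180:460],None,fx=2.8,fy=2.8))"
```

```text
w3 288
   196 [-16.0, -71.0, 34.0]   199 [-16.0, -70.0, 35.0]   202 [-17.0, -69.0, 38.0]   205 [12.0, -45.0, -38.0]   208 [12.0, -44.0, -38.0]   211 [12.0, -42.0, -38.0]   214 [12.0, -41.0, -38.0]   217 [11.0, -41.0, -35.0]   220 [11.0, -40.0, -35.0]   223 [11.0, -39.0, -35.0]   226 [11.0, -37.0, -35.0]   229 [10.0, -37.0, -32.0]   232 [8.0, -37.0, -27.0]   235 [-20.0, -52.0, 47.0]   238 [-20.0, -50.0, 47.0]   241 [-20.0, -48.0, 46.0]   244 [-20.0, -46.0, 47.0]   247 [-20.0, -44.0, 46.0]
w3 296
   196 [-17.0, -69.0, 26.0]   199 [12.0, -44.0, -47.0]   202 [12.0, -43.0, -47.0]   205 [12.0, -42.0, -47.0]   208 [12.0, -42.0, -46.0]   211 [11.0, -41.0, -44.0]   214 [11.0, -40.0, -44.0]   217 [11.0, -39.0, -44.0]   220 [10.0, -38.0, -43.0]   223 [10.0, -37.0, -42.0]   226 [9.0, -36.0, -40.0]   229 [7.0, -37.0, -33.0]   232 [5.0, -37.0, -29.0]   235 [-26.0, -52.0, 47.0]   238 [-12.0, -43.0, 12.0]   241 [-10.0, -41.0, 9.0]   244 [-10.0, -39.0, 7.0]   247 [-10.0, -37.0, 7.0]
w3 302
   196 [12.0, -44.0, -53.0]   199 [12.0, -43.0, -53.0]   202 [12.0, -42.0, -51.0]   205 [11.0, -42.0, -49.0]   2
[... 1994 characters left out ...]
 274 [10.0, -17.0, -48.0]   277 [11.0, -16.0, -50.0]   280 [11.0, -15.0, -49.0]   283 [10.0, -13.0, -49.0]   286 [11.0, -12.0, -49.0]   289 [10.0, -11.0, -47.0]   292 [10.0, -10.0, -47.0]   295 [10.0, -9.0, -47.0]   298 [8.0, -8.0, -44.0]
w2 360
   250 [18.0, -17.0, -101.0]   253 [14.0, -17.0, -95.0]   256 [12.0, -17.0, -92.0]   259 [10.0, -17.0, -89.0]   262 [7.0, -17.0, -83.0]   265 [3.0, -17.0, -77.0]   268 [1.0, -16.0, -74.0]   271 [2.0, -15.0, -75.0]   274 [1.0, -14.0, -73.0]   277 [1.0, -13.0, -73.0]   280 [2.0, -12.0, -75.0]   283 [1.0, -12.0, -73.0]   286 [-6.0, -12.0, -61.0]   289 [-70.0, -19.0, 47.0]   292 [-14.0, -11.0, -47.0]   295 [-15.0, -10.0, -46.0]   298 [-14.0, -8.0, -48.0]
```

View pics/w3c.png

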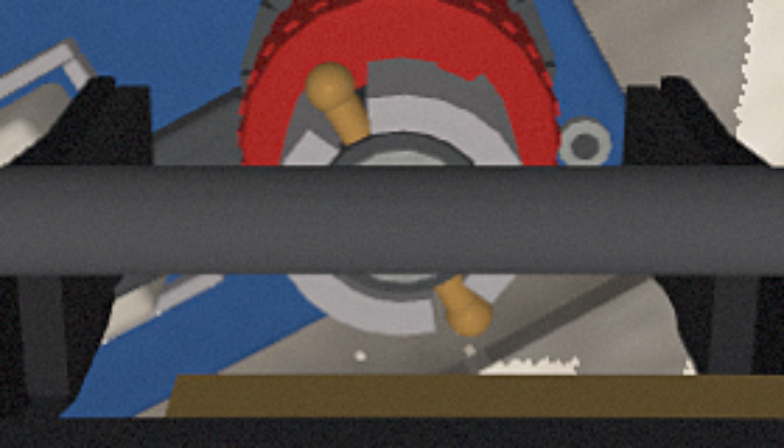

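The fingertips end about 24 mm above the reported TCP: the side depth puts the tip at z ≈ 0.083, and the wrist depth puts it at tool z ≈ -0.025. So the grasp missed the ring and closed round the crown above it. I'll reopen and go down in small steps, watching force and pictures.

Emit:
{"name": "drive_tool", "arguments": {
  "targets": [0,0,0,0,0,0,0,0,0,0,0,0,0,0,0.5,0,0,0,0,0,1,0,0,0,0,0,1.3,0,0,0,0,0,1.3,0,0,0,0,0,1.3,0,0,0],
  "grip": -1
}}

```text
time: 6.45
position: [0.5462, -0.2124, 0.0445]
tool_rot: [0.276, 0.961, 0.0, -0.001]
ft_force: [0.3, 0.5, -0.5]
grip_width: 0.087
```

```bash
python3 -c "
from h import *
plan((.547,-.213,.034),58)
shot('side','s4');p=cv2.imread('pics/s4.png');cv2.imwrite('pics/s4c.png',cv2.resize(p[210:290,290:360],None,fx=10,fy=7.5,interpolation=cv2.INTER_CUBIC))
d=np.load('pics/s4.npz')['d']
for v in range(255,290,2): print(v,[tuple(deep('side',[(u,v)],d)[0].round(3)*1000) for u in (316,)])
"
```

```text
t 6.45 pos [ 0.5462 -0.2124  0.0445] jawyaw 58.0 q [-0.56  0.69  1.65 -0.    0.81 -1.57]
 shift cm [-0.1  -0.01  1.05] turn deg [-0.  -0.1 -0. ]
255 [(np.float64(514.0), np.float64(-260.0), np.float64(113.0))]
257 [(np.float64(516.0), np.float64(-255.0), np.float64(107.0))]
259 [(np.float64(515.0), np.float64(-258.0), np.float64(104.0))]
261 [(np.float64(514.0), np.float64(-259.0), np.float64(101.0))]
263 [(np.float64(515.0), np.float64(-255.0), np.float64(95.0))]
265 [(np.float64(516.0), np.float64(-255.0), np.float64(90.0))]
267 [(np.float64(515.0), np.float64(-256.0), np.float64(87.0))]
269 [(np.float64(516.0), np.float64(-254.0), np.float64(82.0))]
271 [(np.float64(515.0), np.float64(-256.0), np.float64(79.0))]
273 [(np.float64(516.0), np.float64(-255.0), np.float64(74.0))]
275 [(np.float64(528.0), np.float64(-224.0), np.float64(53.0))]
277 [(np.float64(525.0), np.float64(-230.0), np.float64(52.0))]
279 [(np.float64(527.0), np.float64(-227.0), np.float64(46.0))]
281 [(np.float64(556.0), np.float64(-152.0), np.float64(1.0))]
283 [(np.float64(543.0), np.float64(-187.0), np.float64(15.0))]
285 [(np.float64(534.0), np.float64(-207.0), np.float64(22.0))]
287 [(np.float64(532.0), np.float64(-212.0), np.float64(20.0))]
289 [(np.float64(531.0), np.float64(-215.0), np.float64(17.0))]
```

View pics/s4c.png

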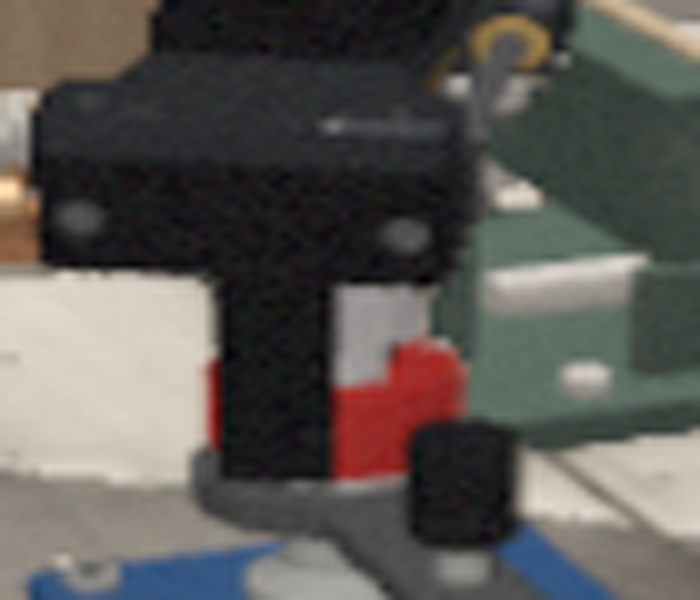

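Emit:
{"name": "drive_tool", "arguments": {
  "targets": [-0.1,0,0.4,0,0,0,-0.1,0,0.8,0,0,0,-0.1,0,1,0,0,0,-0.1,0,1,0,0,0,-0.1,0,1,0,0,0]
}}

```text
time: 6.92
position: [0.5472, -0.2131, 0.0348]
tool_rot: [0.276, 0.961, 0.0, -0.0]
ft_force: [0.7, 0.3, 0.7]
grip_width: 0.0871
```

```bash
python3 -c "
from h import *
plan((.547,-.213,.034),58)
shot('side','s5');p=cv2.imread('pics/s5.png');cv2.imwrite('pics/s5c.png',cv2.resize(p[210:290,290:360],None,fx=10,fy=7.5,interpolation=cv2.INTER_CUBIC))
"
```

```text
t 6.92 pos [ 0.5472 -0.2131  0.0348] jawyaw 58.0 q [-0.56  0.7   1.65  0.    0.79 -1.57]
 shift cm [ 0.02 -0.01  0.08] turn deg [ 0. -0. -0.]
```

View pics/s5c.png

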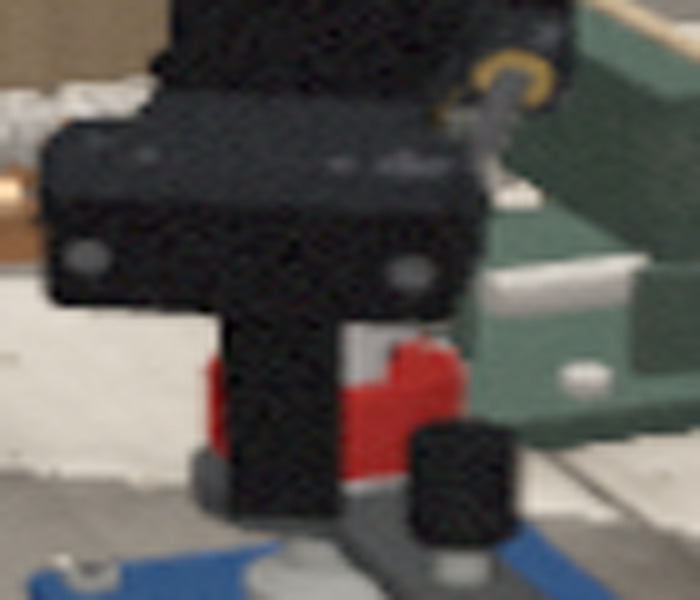

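Emit:
{"name": "drive_tool", "arguments": {
  "targets": [0,0,0,0,0,0,0,0,0,0,0,0,0,0,0,0,0,0,0,0,0,0,0,0,0,0,0,0,0,0,0,0,0,0,0,0,0,0,0,0,0,0,0,0,0,0,0,0,0,0,0,0,0,0],
  "grip": 1,
  "squeeze": 40
}}

```text
time: 7.72
position: [0.5482, -0.2118, 0.0352]
tool_rot: [0.276, 0.961, 0.001, 0.0]
ft_force: [1.4, 3.8, 0.4]
grip_width: 0.049
```

Emit:
{"name": "drive_tool", "arguments": {
  "targets": [0,0,0,0,0,0,0,0,0,0,0,0]
}}

```text
time: 7.88
position: [0.5482, -0.2118, 0.0352]
tool_rot: [0.276, 0.961, 0.001, 0.0]
ft_force: [3.0, 4.9, -0.7]
grip_width: 0.0496
```

Emit:
{"name": "drive_tool", "arguments": {
  "targets": [0,0.1,-0.4,0,0,0,0,0.1,-0.8,0,0,0,0,0.1,-1.2,0,0,0,0,0.1,-1.5,0,0,0,0,0.1,-1.5,0,0,0,0,0.1,-1.5,0,0,0]
}}

```text
time: 8.38
position: [0.5481, -0.2117, 0.0494]
tool_rot: [0.276, 0.961, 0.001, -0.0]
ft_force: [5.5, 1.3, -13.0]
grip_width: 0.0495
```

```bash
python3 -c "
from h import *
plan((.547,-.213,.034),118);print(robot.get_obs()['ft_force'])
shot('side','s6');p=cv2.imread('pics/s6.png');cv2.imwrite('pics/s6c.png',cv2.resize(p[210:290,290:360],None,fx=10,fy=7.5,interpolation=cv2.INTER_CUBIC))
"
```

```text
t 8.38 pos [ 0.5481 -0.2117  0.0494] jawyaw 57.9 q [-0.56  0.68  1.64  0.    0.82 -1.57]
 shift cm [ 0.03 -0.17  1.54] turn deg [  0.1   0.  -60.1]
[  5.49502842   1.30841155 -13.04911373]
```

View pics/s6c.png

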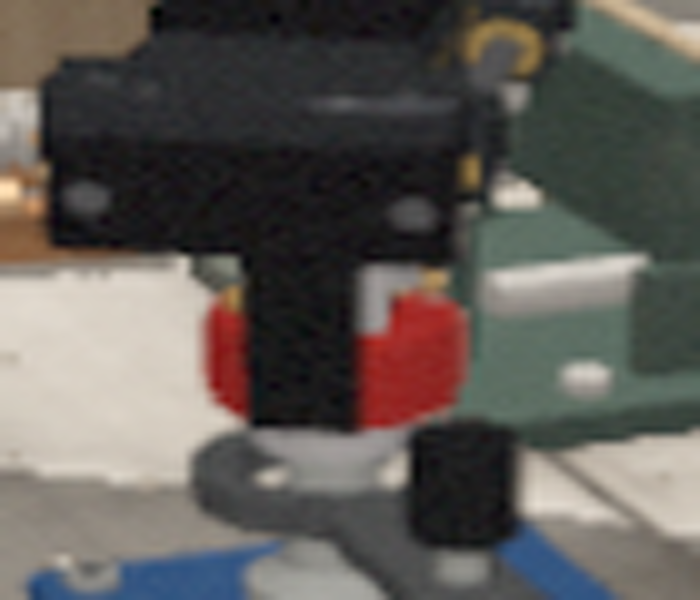

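The collar is up about 14 mm with 13 N of spring force on it. I'll raise it slightly more and turn it anticlockwise, which is negative about tool z.

Emit:
{"name": "drive_tool", "arguments": {
  "targets": [0,0,-0.08,0,0,0,0,0,-0.08,0,0,-7,0,0,-0.08,0,0,-14,0,0,-0.08,0,0,-21,0,0,-0.08,0,0,-28,0,0,-0.08,0,0,-35,0,0,-0.08,0,0,-42,0,0,-0.08,0,0,-49,0,0,-0.08,0,0,-56,0,0,-0.08,0,0,-61,0,0,-0.08,0,0,-62,0,0,-0.08,0,0,-62]
}}

```text
time: 9.43
position: [0.5478, -0.2123, 0.0501]
tool_rot: [-0.256, 0.967, 0.001, 0.0]
ft_force: [4.2, 0.0, -13.5]
grip_width: 0.0495
```

```bash
python3 -c "
from h import *
plan((.547,-.213,.034),118);o=robot.get_obs();print(o['ft_force'],o['moment'],o['grip_width'])
shot('side','s7');p=cv2.imread('pics/s7.png');cv2.imwrite('pics/s7c.png',cv2.resize(p[210:290,290:360],None,fx=10,fy=7.5,interpolation=cv2.INTER_CUBIC))
shot('wrist','w7')
"
```

```text
t 9.43 pos [ 0.5478 -0.2123  0.0501] jawyaw 119.7 q [-0.56  0.68  1.64  0.    0.82 -2.65]
 shift cm [ 0.11 -0.02  1.61] turn deg [0.1 0.  1.7]
[  4.19927465   0.03820281 -13.52140187] [ 0.07799957 -0.67047252 -1.00297987] 0.04945258752025966
```

View pics/s7c.png

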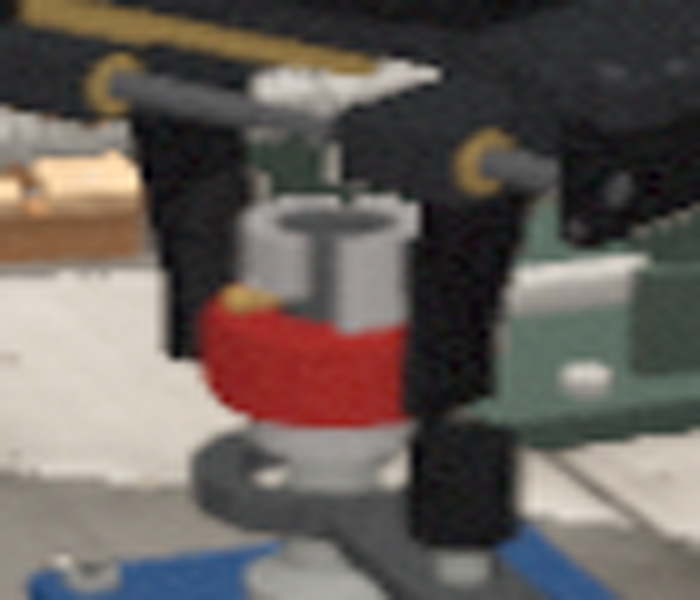

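View pics/w7.png

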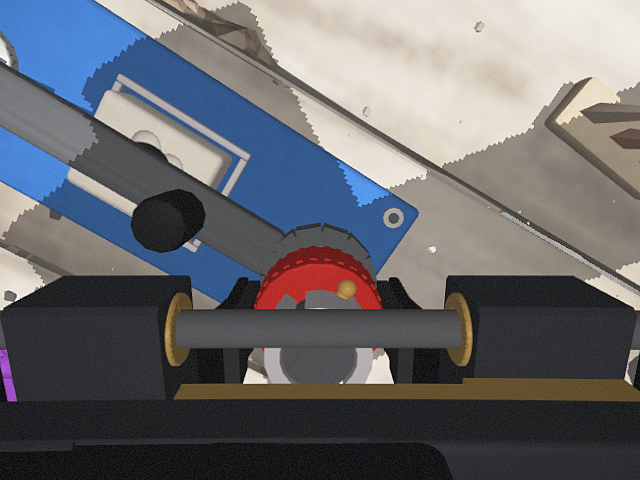

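The collar has turned about 62° and the reaction moment of about -1.0 Nm shows it's against the stop. I'll lower it into the notch, then let go.

Emit:
{"name": "drive_tool", "arguments": {
  "targets": [0,0,0.2,0,0,0,0,0,0.4,0,0,0,0,0,0.5,0,0,0,0,0,0.5,0,0,0,0,0,0.5,0,0,0]
}}

```text
time: 9.95
position: [0.5479, -0.2123, 0.0462]
tool_rot: [-0.258, 0.966, 0.0, 0.0]
ft_force: [2.5, -0.6, -9.2]
grip_width: 0.0493
```

Emit:
{"name": "drive_tool", "arguments": {
  "targets": [0,0,0.1,0,0,0,0,0,0.2,0,0,0,0,0,0.3,0,0,0,0,0,0.3,0,0,0,0,0,0.3,0,0,0]
}}

```text
time: 10.37
position: [0.5479, -0.2123, 0.0456]
tool_rot: [-0.258, 0.966, -0.0, 0.0]
ft_force: [-1.3, 2.6, 8.6]
grip_width: 0.0493
```

It's resting on the pin: the force changed sign and z held. I'll release it.

Emit:
{"name": "drive_tool", "arguments": {
  "targets": [0,0,-0.1,0,0,0,0,0,-0.1,0,0,0,0,0,-0.1,0,0,0,0,0,-0.1,0,0,0,0,0,-0.1,0,0,0,0,0,-0.1,0,0,0,0,0,-0.1,0,0,0,0,0,-0.1,0,0,0],
  "grip": -1
}}

```text
time: 11.03
position: [0.5478, -0.2123, 0.0437]
tool_rot: [-0.259, 0.966, 0.0, -0.0]
ft_force: [0.1, 0.3, -0.7]
grip_width: 0.0857
```

```bash
python3 -c "
from h import *
plan((.548,-.212,.17),118);o=robot.get_obs();print(o['ft_force'],o['moment'],o['grip_width'])
shot('side','s8');p=cv2.imread('pics/s8.png');cv2.imwrite('pics/s8c.png',cv2.resize(p[210:290,290:360],None,fx=10,fy=7.5,interpolation=cv2.INTER_CUBIC))
"
```

```text
t 11.03 pos [ 0.5478 -0.2123  0.0437] jawyaw 120.0 q [-0.56  0.69  1.65 -0.    0.81 -2.65]
 shift cm [ -0.03   0.02 -12.63] turn deg [ 0. -0.  2.]
[ 0.13120771  0.26372264 -0.68952975] [0.06470508 0.01389785 0.06647221] 0.08571730230996254
```

View pics/s8c.png

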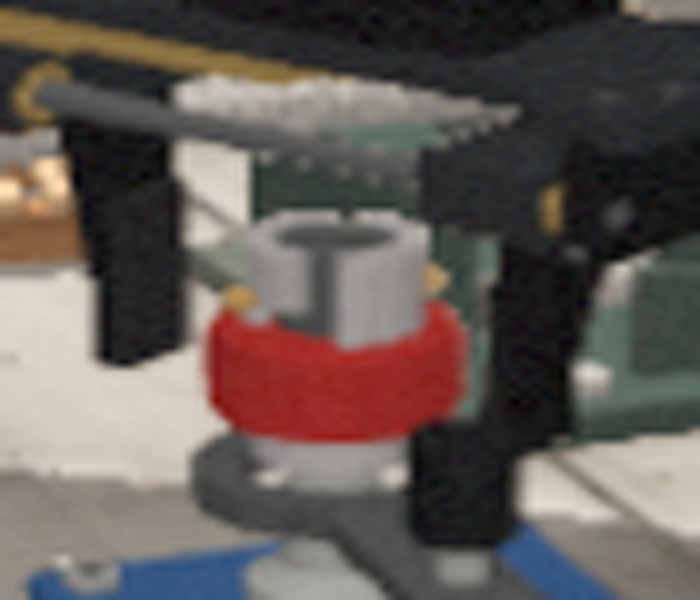

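The collar stays up by itself: the ring is about 11 mm above home and the brass pin sits in the notch. Now I'll rise and turn the jaws square to the bar above the knob.

Emit:
{"name": "drive_tool", "arguments": {
  "targets": [0,0,-3,0,0,0,0,0,-6,0,0,0,0,0,-9,0,0,0,0,0,-10,0,0,7,0,0,-10,0,0,14,0,0,-10,0,0,21,0,0,-10,0,0,28,0,0,-10,0,0,35,0,0,-10,0,0,42,0,0,-10,0,0,49,0,0,-10,0,0,56,0,0,-10,0,0,61]
}}

```text
time: 12.08
position: [0.5477, -0.2122, 0.1437]
tool_rot: [0.27, 0.963, -0.0, -0.0]
ft_force: [-0.3, -0.3, 0.9]
grip_width: 0.0873
```

```bash
python3 -c "
from h import *
plan((.5457,-.282,.14),-2)"
```

```text
t 12.08 pos [ 0.5477 -0.2122  0.1437] jawyaw 58.7 q [-0.56  0.54  1.58 -0.    1.02 -1.58]
 shift cm [-3.45 -6.06  0.37] turn deg [-0.  -0.  60.7]
```

Emit:
{"name": "drive_tool", "arguments": {
  "targets": [-3.4,-6,0.4,0,0,7,-3.4,-6,0.4,0,0,14,-3.4,-6,0.4,0,0,21,-3.4,-6,0.4,0,0,28,-3.4,-6,0.4,0,0,35,-3.4,-6,0.4,0,0,42,-3.4,-6,0.4,0,0,49,-3.4,-6,0.4,0,0,56,-3.4,-6,0.4,0,0,60.7,-3.4,-6,0.4,0,0,60.7,-3.4,-6,0.4,0,0,60.7]
}}

```text
time: 13.0
position: [0.546, -0.2812, 0.1397]
tool_rot: [0.717, 0.697, -0.0, -0.0]
ft_force: [-0.1, 0.9, -0.4]
grip_width: 0.0869
```

```bash
python3 -c "
from h import *
plan((.5457,-.282,.041),-2)
shot('wrist','w9');shot('side','s9')
z=np.load('pics/w9.npz')
cv2.imwrite('pics/s9c.png',cv2.imread('pics/s9.png')[150:380,200:480])
"
```

```text
t 13.0 pos [ 0.546  -0.2812  0.1397] jawyaw -1.6 q [-0.66  0.58  1.52 -0.    1.05 -0.63]
 shift cm [-0.08 -0.02  9.87] turn deg [-0.  -0.   0.4]
```

View pics/w9.png

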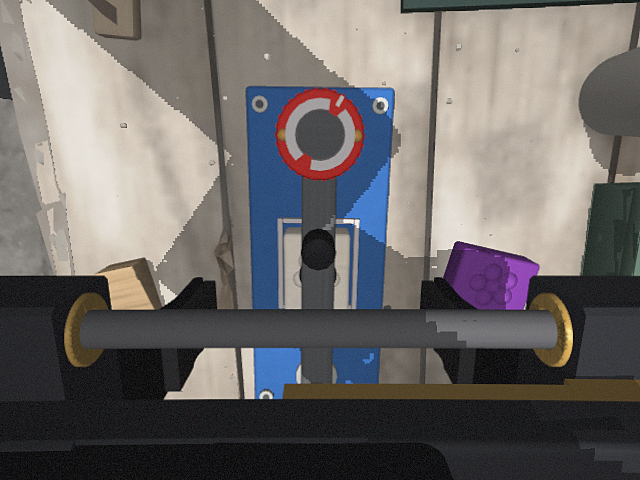

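View pics/s9c.png

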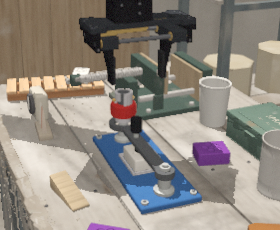

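```bash
python3 -c "
from h import *
z=np.load('pics/w9.npz');P=(z['pos'],z['q'])
print(onz('wrist',[(318,242)],.092,P),onz('wrist',[(320,134)],.117,P))
print(deep('wrist',[(318,240),(320,134),(337,105)],z['d'],P))
p=cv2.imread('pics/w9.png');cv2.imwrite('pics/w9c.png',cv2.resize(p[200:320,250:390],None,fx=5,fy=5))
"
```

```text
[[ 0.54500494 -0.27380791  0.092     ]] [[ 0.54775638 -0.21171025  0.117     ]]
[[ 0.54501783 -0.27319029  0.08954698]
 [ 0.54776313 -0.21169355  0.11496061]
 [ 0.55756343 -0.19646939  0.09216185]]
```

View pics/w9c.png

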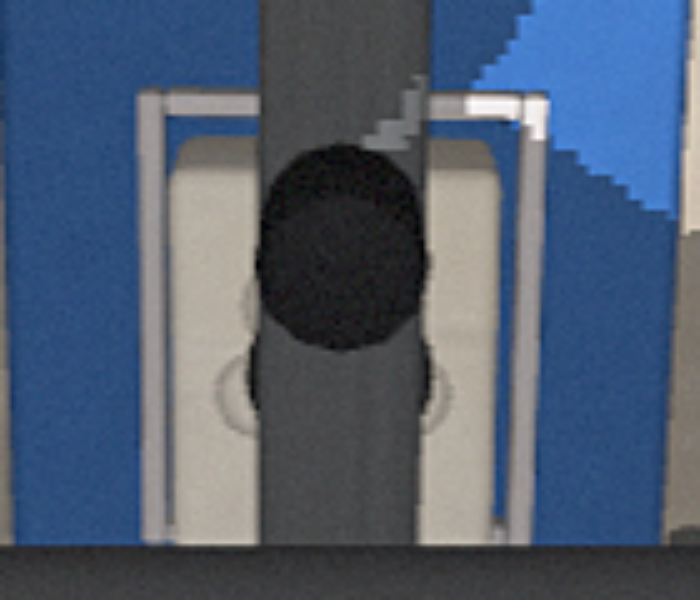

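Emit:
{"name": "drive_tool", "arguments": {
  "targets": [0,0,4,0,0,0,0,0,8,0,0,0,0,0,9.6,0,0,0,0,0,9.6,0,0,0,0,0,9.6,0,0,0,0,0,9.6,0,0,0]
}}

```text
time: 13.6
position: [0.5472, -0.2821, 0.0451]
tool_rot: [0.717, 0.697, 0.0, 0.001]
ft_force: [0.2, 1.1, -0.7]
grip_width: 0.0869
```

Emit:
{"name": "drive_tool", "arguments": {
  "targets": [0,0,0,0,0,0,0,0,0,0,0,0,0,0,0,0,0,0,0,0,0,0,0,0,0,0,0,0,0,0,0,0,0,0,0,0,0,0,0,0,0,0,0,0,0,0,0,0,0,0,0,0,0,0,0,0,0,0,0,0,0,0,0,0,0,0],
  "grip": 1,
  "squeeze": 10
}}

```text
time: 14.52
position: [0.546, -0.2812, 0.0438]
tool_rot: [0.718, 0.696, -0.0, -0.0]
ft_force: [-5.6, -0.5, 0.7]
grip_width: 0.0214
```

Emit:
{"name": "drive_tool", "arguments": {
  "targets": [0,0,0,0,0,0,0,0,0,0,0,0]
}}

```text
time: 14.68
position: [0.5459, -0.2812, 0.0438]
tool_rot: [0.718, 0.696, -0.0, -0.0]
ft_force: [-2.1, 0.1, 0.2]
grip_width: 0.0217
```

```bash
python3 - <<'E'
from h import *
plan((.5455,-.2815,.041),-2)
o=robot.get_obs();R=Ro.from_quat(o['tool_rot']);print(o['grip_width'],o['ft_force'])
h=np.array([.5415,-.4117]);k=np.array(o['position'][:2])-h;print('r',np.linalg.norm(k),np.degrees(np.arctan2(k[1],k[0])))
for d in range(6,78,6):
    a=np.radians(d);c,s=np.cos(a),np.sin(a);t=h+np.array([[c,-s],[s,c]])@k
    print(d,np.round(R.inv().apply(np.r_[t,o['position'][2]]-o['position'])*100,2))
E
```

```text
t 14.68 pos [ 0.5459 -0.2812  0.0438] jawyaw -1.7 q [-0.66  0.71  1.58 -0.    0.85 -0.63]
 shift cm [-0.03 -0.03  0.28] turn deg [-0.  -0.   0.3]
0.021688112237694002 [-2.1424674   0.13613385  0.17340511]
r 0.13054617916222505 88.08784322315003
6 [-0.07 -1.36  0.  ]
12 [-0.28 -2.72  0.  ]
18 [-0.63 -4.04  0.  ]
24 [-1.11 -5.31  0.  ]
30 [-1.73 -6.53  0.  ]
36 [-2.47 -7.68  0.  ]
42 [-3.32 -8.75  0.  ]
48 [-4.29 -9.72  0.01]
54 [-5.350e+00 -1.058e+01  1.000e-02]
60 [-6.490e+00 -1.133e+01  1.000e-02]
66 [-7.700e+00 -1.195e+01  1.000e-02]
72 [-8.980e+00 -1.245e+01  1.000e-02]
```

Emit:
{"name": "drive_tool", "arguments": {
  "targets": [-0.1,-1.4,0,0,0,-6,-0.3,-2.7,0,0,0,-12,-0.6,-4.0,0,0,0,-18,-1.1,-5.3,0,0,0,-24,-1.7,-6.5,0,0,0,-30,-2.5,-7.7,0,0,0,-36,-3.3,-8.75,0,0,0,-42,-4.3,-9.7,0,0,0,-48,-5.35,-10.6,0,0,0,-54,-6.5,-11.3,0,0,0,-60,-7.7,-11.95,0,0,0,-66,-9.0,-12.45,0,0,0,-72]
}}

```text
time: 15.68
position: [0.4181, -0.3665, 0.0438]
tool_rot: [0.169, 0.986, 0.001, -0.001]
ft_force: [0.7, 1.2, 0.7]
grip_width: 0.022
```

```bash
python3 -c "
from h import *
plan((.5457,-.282,.041),70);o=robot.get_obs();print(o['ft_force'],o['grip_width'])
k=o['position'][:2]-np.array([.5415,-.4117]);print(np.degrees(np.arctan2(k[1],k[0]))-88.1,np.linalg.norm(k))
shot('side','s10');cv2.imwrite('pics/s10c.png',cv2.resize(cv2.imread('pics/s10.png')[150:400,200:480],None,fx=2.5,fy=2.3))"
```

```text
t 15.68 pos [ 0.4181 -0.3665  0.0438] jawyaw 70.6 q [-0.92  0.66  1.73  0.    0.76 -2.15]
 shift cm [-9.22 12.21  0.28] turn deg [ 0.1 -0.1  0.6]
[0.72895721 1.19468918 0.70474908] 0.022014488190242227
71.79157721561097 0.1313947191620358
```

View pics/s10c.png

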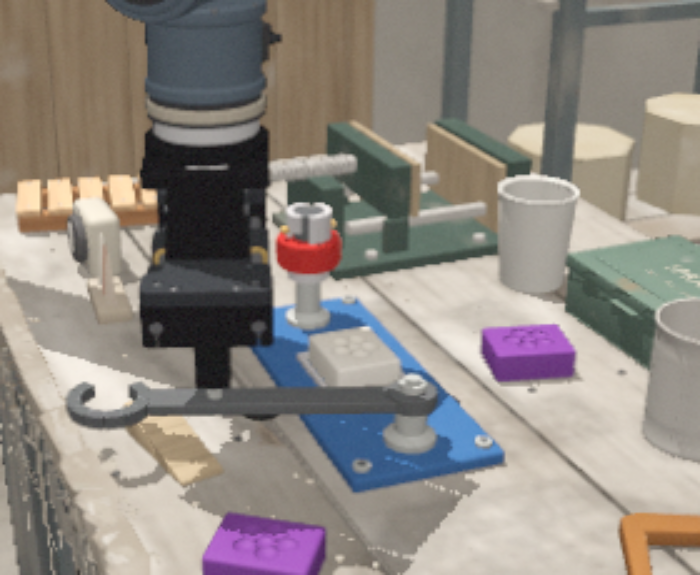

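The bar is open about 1.25 rad and the mould is clear. I'll let go of the knob and rise.

Emit:
{"name": "drive_tool", "arguments": {
  "targets": [0,0,0,0,0,0,0,0,0,0,0,0,0,0,0,0,0,0,0,0,0,0,0,0,0,0,0,0,0,0,0,0,-3,0,0,0,0,0,-7,0,0,0,0,0,-10,0,0,0,0,0,-10,0,0,0],
  "grip": -1
}}

```text
time: 16.48
position: [0.4223, -0.3707, 0.15]
tool_rot: [0.171, 0.985, -0.004, 0.005]
ft_force: [-0.5, -1.0, 0.6]
grip_width: 0.0733
```

```bash
python3 -c "
from h import *
plan((.545,-.36,.20),-2)"
```

```text
t 16.48 pos [ 0.4223 -0.3707  0.15  ] jawyaw 70.3 q [-0.92  0.5   1.65  0.    0.98 -2.15]
 shift cm [-11.24   5.11  -4.91] turn deg [ 0.1  0.8 72.3]
```

Emit:
{"name": "drive_tool", "arguments": {
  "targets": [-3,2,-4.9,0,0,7,-6,3,-4.9,0,0,14,-9,4,-4.9,0,0,21,-11,3,-4.9,0,0,28,-12.5,1.5,-4.9,0,0,35,-12.5,1.5,-4.9,0,0,42,-12.5,1.5,-4.9,0,0,49,-12.5,1.5,-4.9,0,0,56,-12.5,1.5,-4.9,0,0,63,-12.5,1.5,-4.9,0,0,70,-12.5,1.5,-4.9,0,0,72.3,-12.5,1.5,-4.9,0,0,72.3]
}}

```text
time: 17.48
position: [0.5417, -0.3948, 0.1919]
tool_rot: [0.72, 0.694, 0.0, -0.001]
ft_force: [-0.2, 0.8, -0.2]
grip_width: 0.0869
```

Emit:
{"name": "drive_tool", "arguments": {
  "targets": [0,0,0,0,0,0,0,0,0,0,0,0]
}}

```text
time: 17.65
position: [0.5417, -0.3951, 0.1924]
tool_rot: [0.719, 0.695, 0.0, -0.0]
ft_force: [-0.2, -0.0, 0.1]
grip_width: 0.0872
```

```bash
python3 -c "
from h import *
plan((.545,-.312,.10),-2)
shot('wrist','w11');shot('top','t11')
p=cv2.imread('pics/t11.png');cv2.imwrite('pics/t11c.png',cv2.resize(p[180:330,120:440],None,fx=2.5,fy=2.5,interpolation=cv2.INTER_CUBIC))"
```

```text
t 17.65 pos [ 0.5417 -0.3951  0.1924] jawyaw -2.0 q [-0.8   0.6   1.31  0.    1.23 -0.76]
 shift cm [8.32 0.05 9.24] turn deg [-0. -0.  0.]
```

View pics/w11.png

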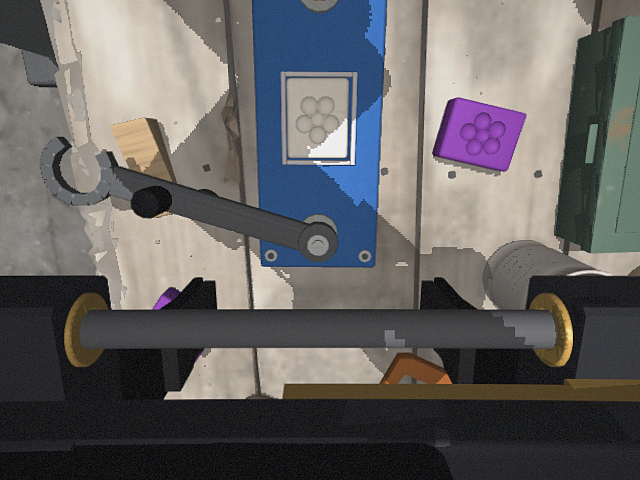

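View pics/t11c.png

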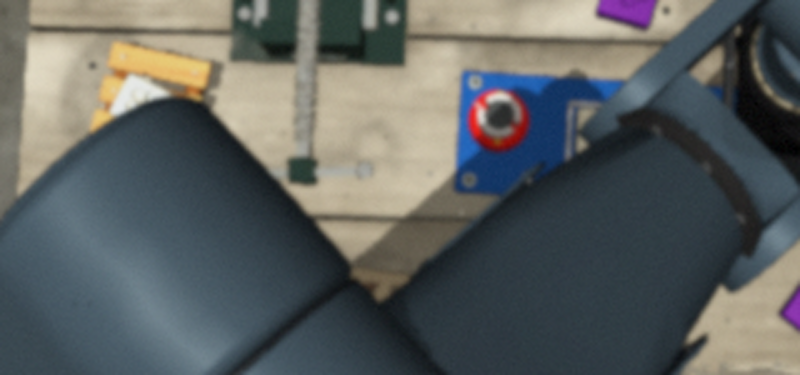

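```bash
python3 -c "
from h import *
z=np.load('pics/w11.npz');P=(z['pos'],z['q']);D=z['d']
p=cv2.imread('pics/w11.png');hsv=cv2.cvtColor(p,cv2.COLOR_BGR2HSV)
# top face by height
vv,uu=np.mgrid[60:180,265:375];uv=np.c_[uu.ravel(),vv.ravel()];X=deep('wrist',uv,D,P)
m=(X[:,2]>.030)&(X[:,2]<.056);im=m.reshape(uu.shape).astype(np.uint8)
c=max(cv2.findContours(im,0,1)[0],key=cv2.contourArea);r=cv2.minAreaRect(c);cen=np.array(r[0])+[265,60];print(r,cen)
b=cv2.boxPoints(r)+[265,60];B=onz('wrist',b,.038,P);print(B.round(4),B.mean(0));print('sizes',np.linalg.norm(np.diff(B,axis=0),axis=1));e=B[2]-B[1];print(np.degrees(np.arctan2(e[1],e[0])))
print('zmed',np.median(X[m][:,2]))
"

```

```text
((51.99999237060547, 57.49999237060547), (61.99999237060547, 78.99998474121094), -0.0) [316.99999237 117.49999237]
[[ 0.5157 -0.3418  0.038 ]
 [ 0.5191 -0.2814  0.038 ]
 [ 0.5677 -0.283   0.038 ]
 [ 0.5668 -0.3435  0.038 ]] [ 0.5423209  -0.31243467  0.038     ]
sizes [0.06052142 0.04865542 0.0605071 ]
-1.949268033246808
zmed 0.036801825697140744
```

Emit:
{"name": "drive_tool", "arguments": {
  "targets": [4,0,3,0,0,0,8.3,-0.2,7,0,0,0,8.3,-0.2,11,0,0,0,8.3,-0.2,13,0,0,0,8.3,-0.2,13,0,0,0,8.3,-0.2,13,0,0,0,8.3,-0.2,13,0,0,0,8.3,-0.2,13,0,0,0]
}}

```text
time: 18.42
position: [0.5447, -0.3151, 0.0657]
tool_rot: [0.72, 0.694, 0.0, 0.003]
ft_force: [0.5, 0.3, 0.6]
grip_width: 0.0869
```

```bash
python3 -c "
from h import *
plan((.544,-.312,-.002),-2)"
```

```text
t 18.42 pos [ 0.5447 -0.3151  0.0657] jawyaw -2.1 q [-0.7   0.69  1.53 -0.    0.91 -0.67]
 shift cm [ 0.33 -0.11  6.77] turn deg [ 0.3  0.2 -0.1]
```

Emit:
{"name": "drive_tool", "arguments": {
  "targets": [0.1,-0.1,2.5,0,0,0,0.1,-0.1,5,0,0,0,0.1,-0.1,6,0,0,0,0.1,-0.1,6,0,0,0,0.1,-0.1,6,0,0,0,0.1,-0.1,6,0,0,0]
}}

```text
time: 18.92
position: [0.5429, -0.3128, 0.0047]
tool_rot: [0.72, 0.694, 0.0, 0.002]
ft_force: [-0.9, 0.4, 0.4]
grip_width: 0.0871
```

```bash
python3 -c "
from h import *
plan((.544,-.312,-.002),-2);print(robot.get_obs()['ft_force'])
shot('side','s12');p=cv2.imread('pics/s12.png');cv2.imwrite('pics/s12c.png',cv2.resize(p[220:370,260:420],None,fx=5,fy=4,interpolation=cv2.INTER_CUBIC))"
```

```text
t 18.92 pos [ 0.5429 -0.3128  0.0047] jawyaw -2.0 q [-0.7   0.78  1.56 -0.    0.79 -0.67]
 shift cm [0.09 0.1  0.67] turn deg [ 0.2  0.1 -0. ]
[-0.89840807  0.35350622  0.41881778]
```

View pics/s12c.png

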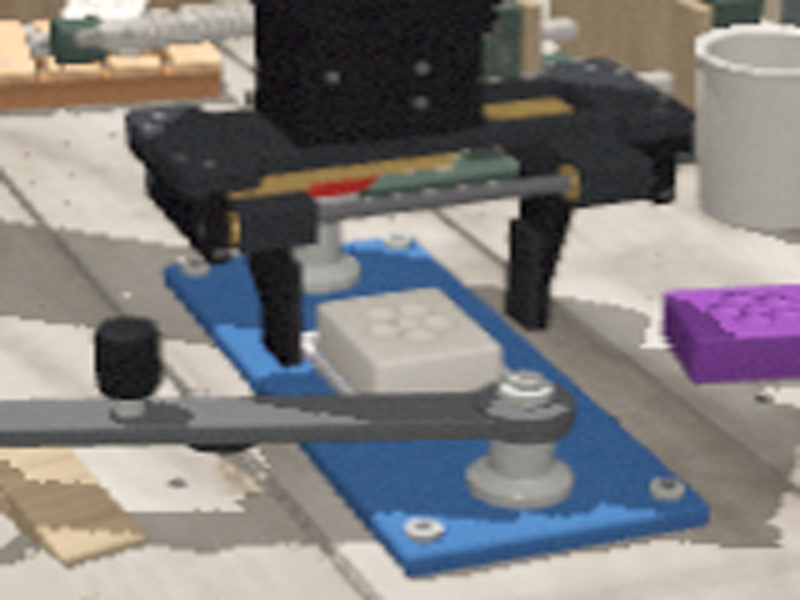

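Emit:
{"name": "drive_tool", "arguments": {
  "targets": [0,0.1,0.3,0,0,0,0,0.1,0.6,0,0,0,0,0.1,0.6,0,0,0,0,0.1,0.6,0,0,0]
}}

```text
time: 19.3
position: [0.5426, -0.3114, -0.0032]
tool_rot: [0.719, 0.695, -0.0, -0.0]
ft_force: [-0.4, -1.3, -1.1]
grip_width: 0.0869
```

Emit:
{"name": "drive_tool", "arguments": {
  "targets": [0,0,0,0,0,0,0,0,0,0,0,0,0,0,0,0,0,0,0,0,0,0,0,0,0,0,0,0,0,0,0,0,0,0,0,0,0,0,0,0,0,0,0,0,0,0,0,0,0,0,0,0,0,0,0,0,0,0,0,0],
  "grip": 1,
  "squeeze": 15
}}

```text
time: 20.13
position: [0.5427, -0.3116, -0.0031]
tool_rot: [0.72, 0.694, 0.0, 0.0]
ft_force: [0.3, -0.4, 0.0]
grip_width: 0.0495
```

Emit:
{"name": "drive_tool", "arguments": {
  "targets": [0,0,0,0,0,0,0,0,-1,0,0,0,0,0,-2.5,0,0,0,0,0,-4,0,0,0,0,0,-4,0,0,0,0,0,-4,0,0,0]
}}

```text
time: 20.63
position: [0.5432, -0.312, 0.038]
tool_rot: [0.719, 0.695, 0.0, 0.001]
ft_force: [-0.1, -0.9, -1.7]
grip_width: 0.0494
```

```bash
python3 -c "
from h import *
plan((.544,-.312,-.002),-2);print(robot.get_obs()['ft_force'])
shot('side','s13');p=cv2.imread('pics/s13.png');cv2.imwrite('pics/s13c.png',cv2.resize(p[220:370,260:420],None,fx=5,fy=4,interpolation=cv2.INTER_CUBIC))"
```

```text
t 20.63 pos [ 0.5432 -0.312   0.038 ] jawyaw -2.0 q [-0.7   0.73  1.55 -0.    0.86 -0.66]
 shift cm [0.01 0.07 4.  ] turn deg [ 0.1  0.1 -0. ]
[-0.09026093 -0.85419999 -1.68512492]
```

View pics/s13c.png

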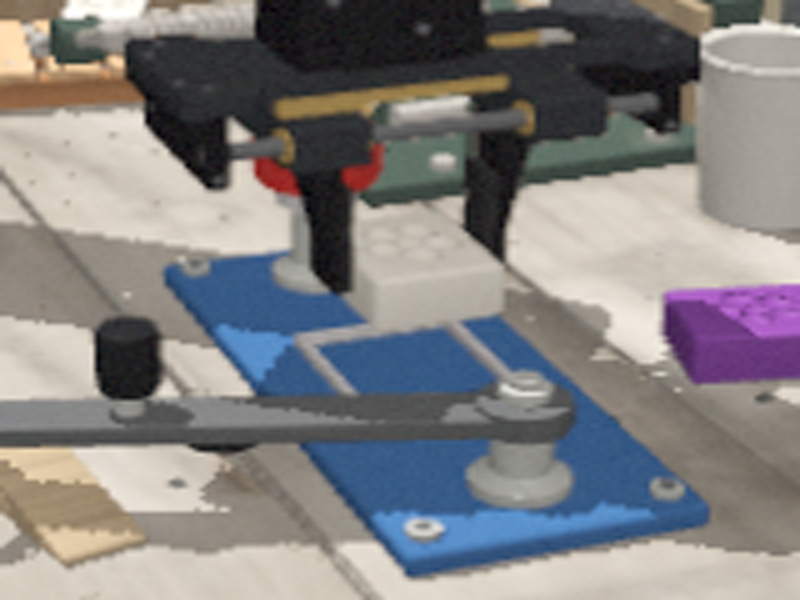

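The mould is held: the width is 49.4 mm, matching its 50 mm side. I'll lift it further and measure the rack from the first pictures.

Emit:
{"name": "drive_tool", "arguments": {
  "targets": [0,0,-4,0,0,0,0,0,-8,0,0,0,0,0,-12,0,0,0,0,0,-12,0,0,0]
}}

```text
time: 21.02
position: [0.5468, -0.3148, 0.1641]
tool_rot: [0.719, 0.695, 0.001, 0.007]
ft_force: [1.4, -0.6, 0.6]
grip_width: 0.0494
```

```bash
python3 - <<'E'
from h import *
p=cv2.imread('pics/top0.png');hsv=cv2.cvtColor(p,cv2.COLOR_BGR2HSV)
m=cv2.inRange(hsv,(10,120,90),(25,255,255));m[:, 215:]=0;m[:190]=0;m[315:]=0;m[:,:130]=0
pts=cv2.findNonZero(m);pts=onz('top',pts.reshape(-1,2),.028)
m2=cv2.morphologyEx(m,cv2.MORPH_CLOSE,np.ones((9,9)))
c=max(cv2.findContours(m2,0,1)[0],key=cv2.contourArea).reshape(-1,2)
X=onz('top',c,.028)[:,:2].astype(np.float32)*1000
r=cv2.minAreaRect(X);print(r,cv2.boxPoints(r).round(0).tolist())
# other mould
w=cv2.inRange(hsv,(0,0,140),(180,60,255));w[:205]=0;w[240:]=0;w[:,:162]=0;w[:,196:]=0
c=max(cv2.findContours(w,0,1)[0],key=cv2.contourArea).reshape(-1,2)
r=cv2.minAreaRect(onz('top',c,.054)[:,:2].astype(np.float32)*1000);print('om',r)
D=np.load('pics/top0d.npy');Z=deep('top',[(160,275),(170,240),(163,290)],D);print(Z.round(3))
# slat side-view check two views: near-left corner of rack
plan((.45,.1185,.12),77)
E
```

```text
((496.2618408203125, 107.25994873046875), (91.06346893310547, 238.79086303710938), 78.44953155517578) [[370.0, 87.0], [604.0, 39.0], [622.0, 128.0], [388.0, 176.0]]
om ((562.8992919921875, 91.90499877929688), (48.80659484863281, 41.473167419433594), 64.99311828613281)
[[0.447 0.13  0.027]
 [0.527 0.118 0.004]
 [0.415 0.122 0.027]]
t 21.02 pos [ 0.5468 -0.3148  0.1641] jawyaw -2.0 q [-0.7   0.57  1.46  0.    1.1  -0.66]
 shift cm [ 43.   -11.25   3.91] turn deg [  0.2   0.9 -79. ]
```

Emit:
{"name": "drive_tool", "arguments": {
  "targets": [4,-1,0,0,0,-7,8,-2,0,0,0,-14,12,-3,0,0,0,-21,16,-4,0,0,0,-28,20,-5,0,0,0,-35,24,-6,0,0,0,-42,28,-7,0,0,0,-49,32,-8,0,0,0,-56,36,-9,0,0,0,-63,40,-10.5,0,0,0,-70,42.8,-11,1,0,0,-77,42.8,-11,1,0,0,-80.4]
}}

```text
time: 22.02
position: [0.4436, 0.1247, 0.1451]
tool_rot: [0.096, 0.995, 0.001, -0.003]
ft_force: [-0.8, -0.2, -1.9]
grip_width: 0.0497
```

Emit:
{"name": "drive_tool", "arguments": {
  "targets": [0,0,0,0,0,0,0,0,0,0,0,0,0,0,0,0,0,0]
}}

```text
time: 22.27
position: [0.4481, 0.1195, 0.1466]
tool_rot: [0.102, 0.995, -0.0, -0.0]
ft_force: [0.4, 0.1, -1.3]
grip_width: 0.0494
```

```bash
python3 -c "
from h import *
plan((.452,.1163,.0135),78.4);print(robot.get_obs()['grip_width'])
shot('side','s14');shot('wrist','w14');p=cv2.imread('pics/s14.png');cv2.imwrite('pics/s14c.png',cv2.resize(p[120:290,170:370],None,fx=4,fy=3.5,interpolation=cv2.INTER_CUBIC))"
```

```text
t 22.27 pos [0.4481 0.1195 0.1466] jawyaw 78.2 q [ 0.02  0.39  1.88 -0.    0.87 -1.35]
 shift cm [-0.44 -0.23 13.31] turn deg [-0.  -0.  -0.2]
0.04943744509253047
```

View pics/s14c.png

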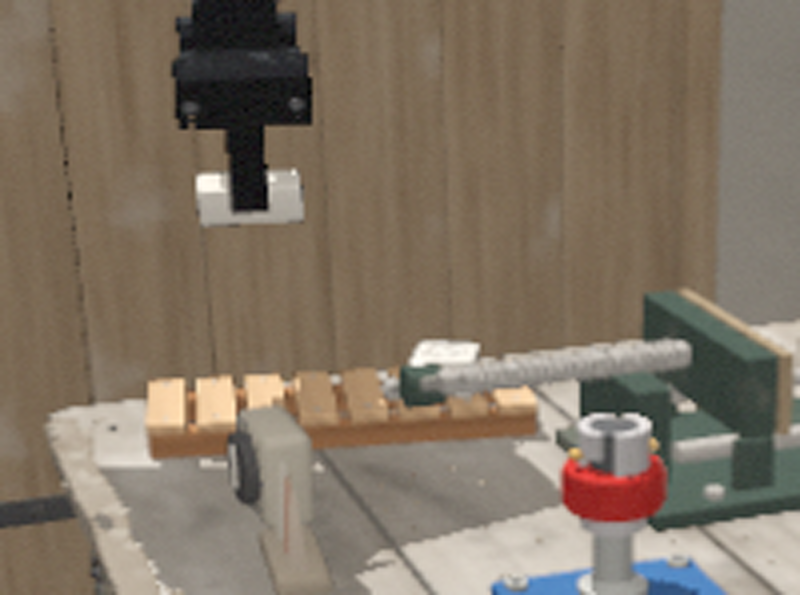

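View pics/w14.png

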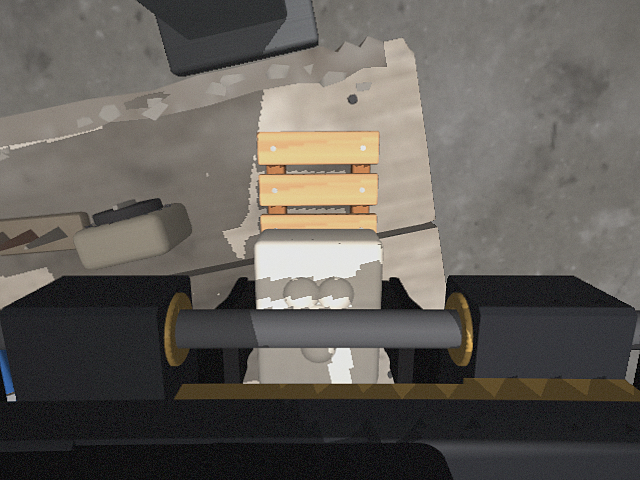

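```bash
python3 -c "
from h import *
z=np.load('pics/w14.npz');P=(z['pos'],z['q'])
B=onz('wrist',[(258,132),(379,131),(259,190),(378,188)],.028,P);print(B.round(4))
m=B[:2].mean(0);print('end mid',m,'centre',m[:2]+.12*np.array([.9796,-.201]),np.linalg.norm(B[1]-B[0]))
print(deep('wrist',[(300,148),(320,188),(345,150)],z['d'],P).round(4))"
```

```text
[[0.3678 0.0909 0.028 ]
 [0.385  0.1771 0.028 ]
 [0.4088 0.0815 0.028 ]
 [0.4256 0.1696 0.028 ]]
end mid [0.37639043 0.13402065 0.028     ] centre [0.49394243 0.10990065] 0.08790259094747542
[[0.385  0.1184 0.029 ]
 [0.4166 0.1268 0.0286]
 [0.3932 0.1506 0.0257]]
```

Emit:
{"name": "drive_tool", "arguments": {
  "targets": [-0.3,-0.1,3,0,0,0,-0.3,-0.1,6,0,0,0,-0.3,-0.1,9,0,0,0,-0.3,-0.1,11,0,0,0,-0.3,-0.1,11,0,0,0,-0.3,-0.1,11,0,0,0,-0.3,-0.1,11,0,0,0]
}}

```text
time: 22.95
position: [0.4517, 0.118, 0.0377]
tool_rot: [0.102, 0.995, 0.0, 0.001]
ft_force: [0.5, 0.1, 0.5]
grip_width: 0.0492
```

```bash
python3 -c "
from h import *
plan((.451,.1175,.0135),78.4);print(robot.get_obs()['ft_force'])
shot('side','s15');p=cv2.imread('pics/s15.png');cv2.imwrite('pics/s15c.png',cv2.resize(p[180:280,190:330],None,fx=5.5,fy=5.5,interpolation=cv2.INTER_CUBIC))"
```

```text
t 22.95 pos [0.4517 0.118  0.0377] jawyaw 78.3 q [ 0.02  0.6   1.96 -0.    0.58 -1.35]
 shift cm [ 0.06 -0.07  2.42] turn deg [ 0.   0.1 -0.1]
[0.45578338 0.08353785 0.54363564]
```

View pics/s15c.png

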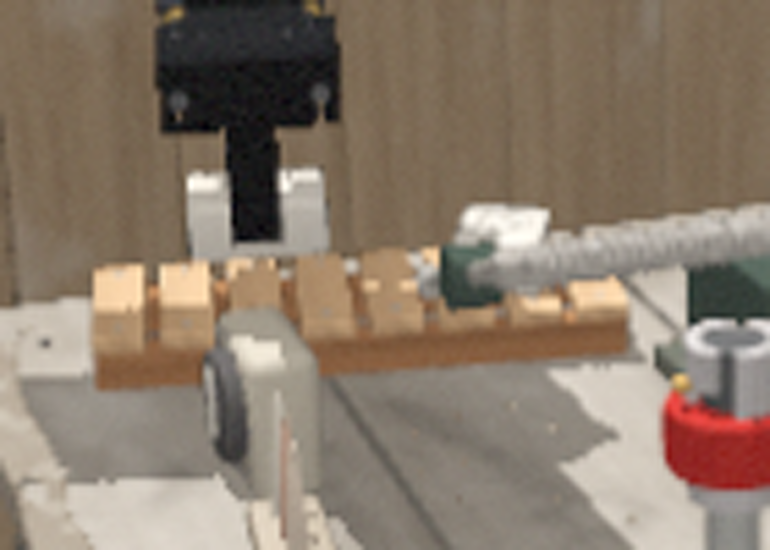

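Emit:
{"name": "drive_tool", "arguments": {
  "targets": [0,0,1,0,0,0,0,0,1.6,0,0,0,0,0,2.0,0,0,0,0,0,2.2,0,0,0,0,0,2.2,0,0,0,0,0,2.2,0,0,0]
}}

```text
time: 23.5
position: [0.4508, 0.1185, 0.0151]
tool_rot: [0.101, 0.995, 0.0, 0.0]
ft_force: [0.2, 0.3, -0.3]
grip_width: 0.0494
```

Emit:
{"name": "drive_tool", "arguments": {
  "targets": [0,0,0.1,0,0,0,0,0,0.15,0,0,0,0,0,0.2,0,0,0,0,0,0.2,0,0,0]
}}

```text
time: 23.83
position: [0.4506, 0.1185, 0.0129]
tool_rot: [0.101, 0.995, -0.0, 0.0]
ft_force: [0.5, -0.4, -1.5]
grip_width: 0.0495
```

Emit:
{"name": "drive_tool", "arguments": {
  "targets": [0,0,0.05,0,0,0,0,0,0.1,0,0,0,0,0,0.1,0,0,0,0,0,0.1,0,0,0]
}}

```text
time: 24.17
position: [0.4506, 0.1185, 0.0128]
tool_rot: [0.101, 0.995, 0.0, 0.0]
ft_force: [-1.5, -0.5, 8.5]
grip_width: 0.0496
```

The mould has touched down on the slats at z = 0.0128 with 8.5 N. I'll ease off, open and rise.

Emit:
{"name": "drive_tool", "arguments": {
  "targets": [0,0,-0.1,0,0,0,0,0,-0.1,0,0,0,0,0,-0.1,0,0,0,0,0,-0.1,0,0,0,0,0,-0.1,0,0,0,0,0,-0.1,0,0,0,0,0,-0.1,0,0,0,0,0,-0.1,0,0,0,0,0,-0.1,0,0,0],
  "grip": -1
}}

```text
time: 24.92
position: [0.4506, 0.1185, 0.0128]
tool_rot: [0.101, 0.995, -0.0, -0.0]
ft_force: [0.6, 0.0, -0.2]
grip_width: 0.0866
```

Emit:
{"name": "drive_tool", "arguments": {
  "targets": [0,0,-1,0,0,0,0,0,-3,0,0,0,0,0,-6,0,0,0,0,0,-10,0,0,0,0,0,-14,0,0,0,3,0,-17,0,0,0,3,0,-19,0,0,0,3,0,-19,0,0,0,3,0,-19,0,0,0]
}}

```text
time: 25.67
position: [0.422, 0.1247, 0.2039]
tool_rot: [0.101, 0.995, 0.0, 0.002]
ft_force: [0.0, 0.4, -0.5]
grip_width: 0.0874
```

```bash
python3 -c "
from h import *
plan((.55,.10,.22),78.4)
shot('side','s16');shot('wrist','w16');shot('top','t16');p=cv2.imread('pics/s16.png');cv2.imwrite('pics/s16c.png',cv2.resize(p[180:370,190:430],None,fx=3.2,fy=3.1,interpolation=cv2.INTER_CUBIC))"
```

```text
t 25.67 pos [0.422  0.1247 0.2039] jawyaw 78.4 q [ 0.03  0.27  1.87 -0.    1.   -1.34]
 shift cm [-13.04   0.16  -1.56] turn deg [ 0.   0.2 -0. ]
```

View pics/s16c.png

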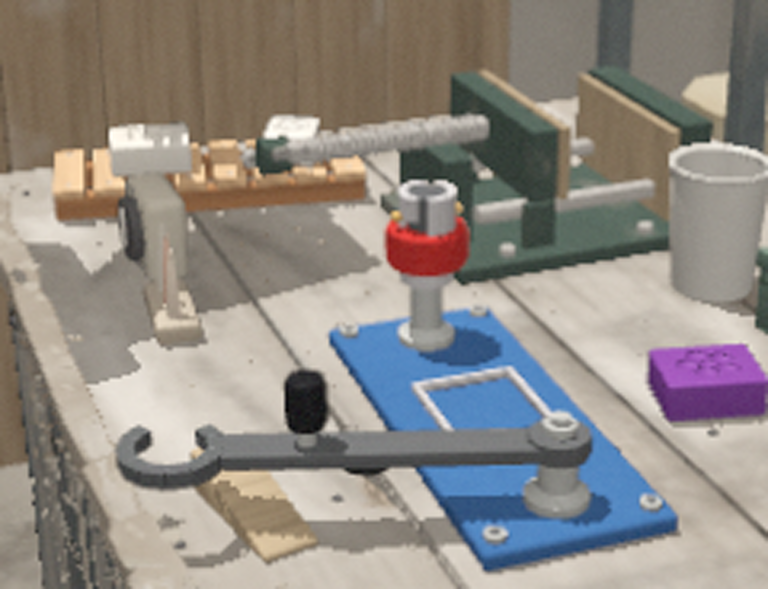

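View pics/w16.png

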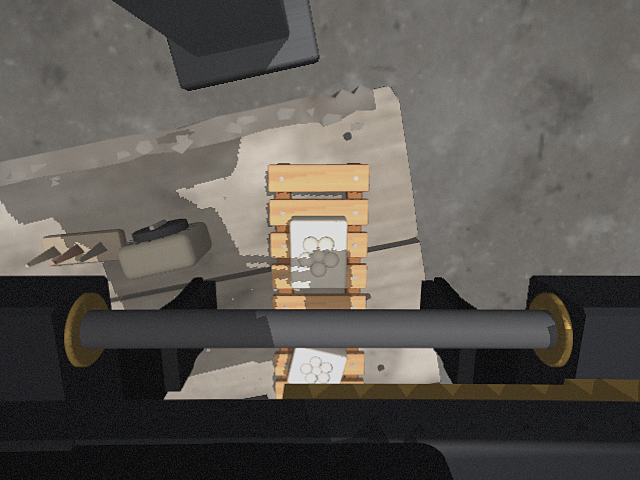

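View pics/t16.png

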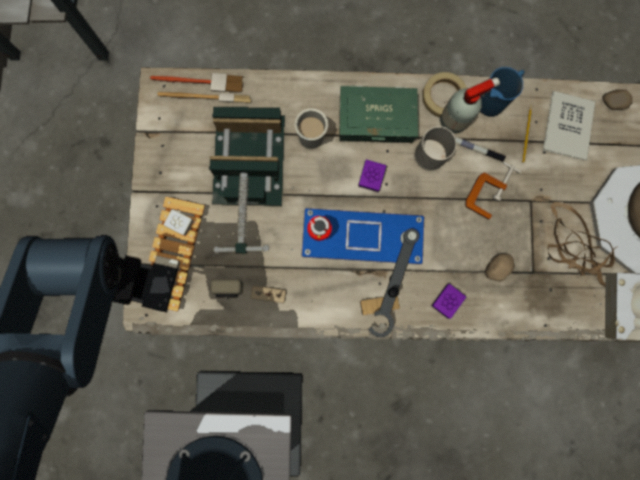

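The mould lies flower up, centred on the slats in the wrist view (mould columns 290–347, rack 268–368), and the other mould and bystanders haven't moved. I'll do one numeric check, then hand in.

```bash
python3 - <<'E'
from h import *
z=np.load('pics/w16.npz');P=(z['pos'],z['q']);D=z['d']
vv,uu=np.mgrid[205:300,275:362];uv=np.c_[uu.ravel(),vv.ravel()];X=deep('wrist',uv,D,P);m=(X[:,2]>.045)&(X[:,2]<.062);X=X[m]
A=np.c_[X[:,:2],np.ones(len(X))];c=np.linalg.lstsq(A,X[:,2],rcond=None)[0];print('n',len(X),'slope',c[:2],'z med',np.median(X[:,2]))
e=np.array([.979,-.204]);n=np.array([.204,.979]);d=X[:,:2]-[.495,.1085]
print('along',(d@e).min(),(d@e).max(),'across',(d@n).min(),(d@n).max())
a=cv2.imread('pics/top0.png').astype(int);b=cv2.imread('pics/t16.png').astype(int)
h=cv2.cvtColor(b.astype(np.uint8),cv2.COLOR_BGR2HSV);w=cv2.inRange(h,(0,0,140),(180,60,255));w[:205]=0;w[240:]=0;w[:,:162]=0;w[:,196:]=0
cc=max(cv2.findContours(w,0,1)[0],key=cv2.contourArea).reshape(-1,2);print('om',cv2.minAreaRect(onz('top',cc,.054)[:,:2].astype(np.float32)*1000))
print(robot.get_obs()['joint_velocities'].round(3));robot.hand_in()
E
```

```text
n 3949 slope [ 0.00463455 -0.00242773] z med 0.05262581191534027
along -0.07745429452308047 -0.014993394409334053 across -0.024230775138634454 0.02542845451073738
om ((562.8179931640625, 91.73078155517578), (49.191036224365234, 41.473167419433594), 64.99311828613281)
[-0.     0.016 -0.    -0.001  0.004  0.   ]
the job is handed in; nothing more can be done
```

The job is handed in at about 26 s of the 64 s allowed. The collar is parked, the bar is open, and the white mould lies flower up on the rack. No verdict was reported.

**What I did**
- **Collar:** I pulled it up about 15 mm and turned it anticlockwise to its stop. I lowered it into the notch and let go, and the last pictures show it still up.
- **Bar:** I swung it open by the black knob to about 1.25 rad.
- **Mould:** I lifted it out of the bed and set it on the free part of the rack.

**Last checks**
- **Position:** the mould's middle is about -46 mm lengthways and 0 to 1 mm crossways from the rack's middle, which I know to about 3 mm.
- **Flatness:** its top is level to about 0.005 rad and reads 53 mm high, where 28 mm of slats plus 26 mm of block should give 54 mm.
- **Other objects:** the other mould measured within 0.2 mm of where it started. The cones, timer and wedge look unmoved in the pictures, but I did not measure them.

**What disagreed:** the fingertips turned out to be about 25 mm above the reported TCP. My first grip therefore closed on the crown above the ring and moved nothing visibly. I measured the offset in the side and wrist views and corrected for it.

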